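# Load the warming rack with media bottles

### The job

Shut the supply valve of the warming rack first. Then stand up any media bottle that has fallen over and slide every bottle, upright on the rack's base plate, into a lane of its own, its neck along the slot under the blue retaining plate until it is fully home; only when all are in, open the valve to the yellow half-open mark (45 degrees). Leave the amber jars and the pipette where they are.

Things in the scene. Friction and masses are not known exactly. Their poses are not given: they have to be found in the camera images.
- rack: fixed warming rack; origin on the bench under its middle, x points into the lanes (away from the robot), y to its left. Steel base plate 4 mm thick, x -80 to +85, y +-127 mm. White back wall (front face at x = +75 mm) and side walls (y = +-124 mm, only from x = +10 mm on), 100 mm tall, carry the blue retaining plate. The valve stands beside it at x = -50, y = +215 mm
- plate (a point): middle of the top of the blue retaining plate, rack axes, above the rack's origin. The plate is 5 mm thick, underside 100 mm above the bench. Three slots 36 mm wide along x at y = -80, 0, +80 mm, open at the front between tines with round noses (tips at x = -82 mm), closed at x = +43 mm
- lane_1 (a point): seat of lane 1 (slot at rack y = -80 mm; all lanes start empty): where the centre of a bottle's underside is when fully home, on the base plate, 4 mm above the bench. A bottle's neck fits the slot, shoulder and cap do not: it goes in only from the front, underside 4 to 16 mm above the bench, cap above the plate
- lane_2 (a point): seat of lane 2 (y = 0), likewise
- lane_3 (a point): seat of lane 3 (y = +80 mm), likewise
- valve (a joint): angle of the red valve lever about the vertical, in rad: 0 shut (lever points to the rack's -x, at the red mark), 0.785 half open (yellow mark, 45 degrees), 1.571 fully open (lever points to the rack's +y, green mark); seen from above it opens clockwise. Starts well open. Stays where it is left (about 0.1 N m of friction)
- valve_hub (a point): point on the vertical axis of the valve lever, at mid-height of the lever (104 mm above the bench). The lever is a red bar 14 mm wide and 26 mm tall (91 to 117 mm above the bench) that runs from 20 mm behind the axis to 90 mm in front of it; the white dial below it is 124 mm across, top 70 mm above the bench
- valve_tip (a point): point in the lever 85 mm out from its axis at mid-height; moves with the lever
- bottle_1: square frosted media bottle, paper label: body 58 x 58 mm, 78 mm tall, shoulder up to 84 mm, round neck 26 mm across up to 112 mm, blue screw cap 40 mm across from 112 to 142 mm; about 0.28 kg, centre of mass 43 mm up. Origin: centre of the underside; z points to the cap, x and y square to the sides. Starts lying on its side on the bench. May be absent
- bottle_2: square frosted media bottle, paper label: body 58 x 58 mm, 78 mm tall, shoulder up to 84 mm, round neck 26 mm across up to 112 mm, blue screw cap 40 mm across from 112 to 142 mm; about 0.28 kg, centre of mass 43 mm up. Origin: centre of the underside; z points to the cap, x and y square to the sides. Starts lying on its side on the bench. May be absent
- bottle_3: square frosted media bottle, paper label: body 58 x 58 mm, 78 mm tall, shoulder up to 84 mm, round neck 26 mm across up to 112 mm, blue screw cap 40 mm across from 112 to 142 mm; about 0.28 kg, centre of mass 43 mm up. Origin: centre of the underside; z points to the cap, x and y square to the sides. Starts standing on the bench. May be absent
- amber_jar: bystander: amber jar with white cap, 60 mm across, 85 mm tall, standing beyond the work; origin at the centre of its underside
- amber_jar_2: bystander: a second such amber jar
- pipette: bystander: white and blue pipette lying on the bench behind the rack, 260 mm long, 30 mm high at most, x axis towards its tip; origin under the middle of its white handle
There are look-alikes about, which are no part of the job. What is shaped like the bottle_3 but purple or red is not meant.

How it is judged:
On the way, in this order (a step that is already met when the one before it is completed fails the run):
1. the valve is shut (lever within about 6 degrees of the red mark) (value of joint valve below 0.1 rad), for 0.2 s.
2. every bottle present stands upright in a lane, fully home, while the valve is still shut ((horizontal distance between bottle_1 and lane_1 below 0.012 m or horizontal distance between bottle_1 and lane_2 below 0.012 m or horizontal distance between bottle_1 and lane_3 below 0.012 m) and angle between each of bottle_1, bottle_2, bottle_3's own z axis and vertical below 0.12 rad and height (world z) of each of bottle_1, bottle_2, bottle_3 below 0.012 m and linear speed of each of bottle_1, bottle_2, bottle_3 below 0.03 m/s and (horizontal distance between bottle_2 and lane_1 below 0.012 m or horizontal distance between bottle_2 and lane_2 below 0.012 m or horizontal distance between bottle_2 and lane_3 below 0.012 m) and (horizontal distance between bottle_3 and lane_1 below 0.012 m or horizontal distance between bottle_3 and lane_2 below 0.012 m or horizontal distance between bottle_3 and lane_3 below 0.012 m) and value of joint valve below 0.15 rad), for 0.3 s.
3. the valve is set half open (45 degrees, within 8) (value of joint valve between 0.645 and 0.925 rad), for 0.3 s.
At the end, for the whole second after the job is handed in: every bottle present stands upright (within about 7 degrees) at rest on the rack's base plate, within 12 mm of the seat of a lane, neck in the slot, and the valve is within 8 degrees of half open (all of step 3 and (horizontal distance between bottle_1 and lane_1 below 0.012 m or horizontal distance between bottle_1 and lane_2 below 0.012 m or horizontal distance between bottle_1 and lane_3 below 0.012 m) and angle between each of bottle_1, bottle_2, bottle_3's own z axis and vertical below 0.12 rad and height (world z) of each of bottle_1, bottle_2, bottle_3 below 0.012 m and linear speed of each of bottle_1, bottle_2, bottle_3 below 0.03 m/s and (horizontal distance between bottle_2 and lane_1 below 0.012 m or horizontal distance between bottle_2 and lane_2 below 0.012 m or horizontal distance between bottle_2 and lane_3 below 0.012 m) and (horizontal distance between bottle_3 and lane_1 below 0.012 m or horizontal distance between bottle_3 and lane_2 below 0.012 m or horizontal distance between bottle_3 and lane_3 below 0.012 m)); the robot touches nothing.
It fails at once if the first amber jar is pushed away or knocked over (distance of amber_jar from where it was at the start of the episode above 0.03 m or angle between amber_jar's own z axis and vertical above 0.5 rad).
It fails at once if the second amber jar is pushed away or knocked over (distance of amber_jar_2 from where it was at the start of the episode above 0.03 m or angle between amber_jar_2's own z axis and vertical above 0.5 rad).
It fails at once if the pipette is pushed away or knocked over (distance of pipette from where it was at the start of the episode above 0.03 m or angle between pipette's own z axis and vertical above 0.5 rad).
Of bottle_1, bottle_2, bottle_3 only 2 to 3 are there at a start; the rules pass over those that are not, and their reading is None.
At some moment in a run one of bottle_1, bottle_2, bottle_3 may be knocked a few centimetres aside while the robot is not near it.
Once in a run the grip may slacken for a moment while it holds something.
It also fails if it takes over 210 s, if anything falls off the work surface, if the arm or the gripper's body presses on something with over 40 N, if the wrist force passes 120 N, or if a joint passes its speed limit or range.

### The arm

A 6-joint arm with a two-finger parallel gripper is mounted at the origin on the work surface. World frame = base frame: x ahead of the robot, y to its left, z up, the work surface at z = 0. Lengths are in m, angles in rad, forces in N, time in s.
With the tool pointing down it reaches from about 0.35 to 0.85 m from the base axis. Payload 8.1 kg.
Tool frame: the origin (TCP) lies at the very end of the fingers, on their centre line; the grasp point (between the pads) lies 19 mm behind it; z points along the fingers, y is the direction in which the jaws open and shut (so a half turn about z gives the same grasp; the last joint's range is limited). The gripper opens to 93 mm and grips with 3 to 60 N. Pads are 15 mm wide; open, the fingers measure 128 mm over their backs; the gripper's body (75 mm by 188 mm) begins 65 mm behind the grasp point.
Start: joints at [-1.309, 0.13, 1.488, -0, 1.523, -0.085], TCP at [0.204, -0.564, 0.219] pointing down, gripper open.
Joint ranges: [-2.96, 2.96], [-0.89, 2.26], [0.02, 2.5], [-1.34, 4.48], [0, 2.73], [-2.66, 2.66]. Speed limits (rad/s): [2.39, 2.39, 2.79, 3.14, 3.14, 3.14].

### API

Orientations are given as a unit quaternion [x, y, z, w].
In Python, from workcell import env gives the robot as it stands.
- The arm moves only by the tool apply_moves, never from a script. Its argument "rows" is one flat list of numbers, 7 for each row, row after row: the turn, a rotation vector about the tool's x, y, z in degrees, then the shift along the tool's x, y, z in mm, then the opening, from 0 (shut) to 1 (fully open). A call has 1 to 10 rows; each row shifts and turns the commanded pose from where the row before left it, along the tool's axes as they then stand; what a row does not reach is not made up. A row lasts 1/12 s, in which the tool goes at most 41.7 mm and 7.16 degrees, less where a joint would pass 70% of its speed; a pose out of reach is approached as far as the arm can. A call with a gripper value outside its range is refused whole. The fingers move at their own pace and stop on an object; the grip force is fixed at half the most. Time passes only in rows, so rows that do not move let the fingers close. It gives the time, the measured TCP pose, the force and the opening at its end, in the units of the state.
- env.observe(): the state, without advancing time (a new reading comes with each control period).
- env.get_image(name): name is "scene" or "top" or "wrist"; returns a dict with "img" (400x640x3 uint8, red, green, blue), "mtx" (3x3 intrinsics, pixels), "camera_from_world" (4x4, takes a point from world to camera coordinates). Camera axes: x right, y down, z forward; pixel columns grow to the right and rows downward; lengths in m; the calibration is good to about 2 mm. A picture is of the moment at which its call begins. There is no depth.
- env.job_done(): hands the job in, once; it reports no verdict.
The state is a dict: "time_s": time; "joint_pos": joint angles; "qvel": joint speeds; "joint_efforts": joint torques, N m; "eef_pos": TCP position; "eef_rot": TCP orientation; "contact_force": force on the tool from outside, world axes, zero at the start; "torque": the same for the moment, N m; "gripper_width": finger opening in m.
Only numpy, scipy, OpenCV 4.12 (cv2) and the standard library are available. Lean on these libraries where they do the work, as an engineer would, in place of code of your own. Each camera call takes 0.05 s, during which the arm holds its last target.

## Working session

There is one attempt and no reset: what is moved stays moved. The work goes in short steps, Python scripts to look and compute and a tool call to move; the robot and the scene stay as the last step left them, time stands still between calls to the robot, and variables do not carry over. Pictures are saved under pics/ and viewed, and the job is handed in when it is done.

Besides the shell and the picture viewer there is one more tool, called after "Emit:" in YAML: its name, and indented under it one key for each argument. apply_moves: Moves the arm, as the interface text tells. Its arguments: {"type":"object","properties":{"rows":{"type":"array"}},"required":["rows"]}

```bash
ls; mkdir -p pics
python3 - <<'E'
from workcell import env
import cv2
for n in ["scene","top","wrist"]:
    d=env.get_image(n); cv2.imwrite(f"pics/{n}0.png",d["img"][:,:,::-1])
    print(n,d["mtx"].round(1).tolist(),d["camera_from_world"].round(4).tolist())
s=env.observe()
for k,v in s.items(): print(k,v)
E
```

```text
pics
scene [[520.7, 0.0, 325.0], [0.0, 520.7, 196.0], [0.0, 0.0, 1.0]] [[0.2262, 0.9741, 0.0007, -0.1574], [0.7912, -0.1833, -0.5834, -0.3922], [-0.5682, 0.1325, -0.8122, 1.6399], [0.0, 0.0, 0.0, 1.0]]
top [[381.7, 0.0, 309.1], [0.0, 381.7, 190.9], [0.0, 0.0, 1.0]] [[0.0235, -0.9996, 0.0154, -0.0066], [-0.9911, -0.0253, -0.1309, 0.5619], [0.1312, -0.0122, -0.9913, 0.9579], [0.0, 0.0, 0.0, 1.0]]
wrist [[295.9, 0.0, 322.8], [0.0, 295.9, 207.2], [0.0, 0.0, 1.0]] [[0.3408, -0.9401, -0.0014, -0.6005], [-0.898, -0.3259, 0.2956, -0.035], [-0.2784, -0.0995, -0.9553, 0.3915], [0.0, 0.0, 0.0, 1.0]]
time_s 0.15
joint_pos [-1.30940599e+00  1.30995738e-01  1.48902619e+00  1.91754870e-06
  1.52299277e+00 -8.53888109e-02]
qvel [-5.88689471e-05 -2.76015927e-03 -1.98290710e-03 -1.26930011e-04
  4.40114971e-05 -1.59770343e-03]
joint_efforts [ 2.21380993e-03 -5.60476828e+01 -4.92334950e+01  7.68378284e-02
  3.04733345e-02 -7.40126620e-05]
eef_pos [ 0.20383729 -0.56385085  0.21782522]
eef_rot [ 9.85005409e-01  1.72521994e-01 -6.15356256e-05 -7.08352719e-04]
contact_force [-0.03049553 -0.07339273  0.2452305 ]
torque [ 0.00468047  0.01048289 -0.03951486]
gripper_width 0.09323148928001272
```

View pics/scene0.png

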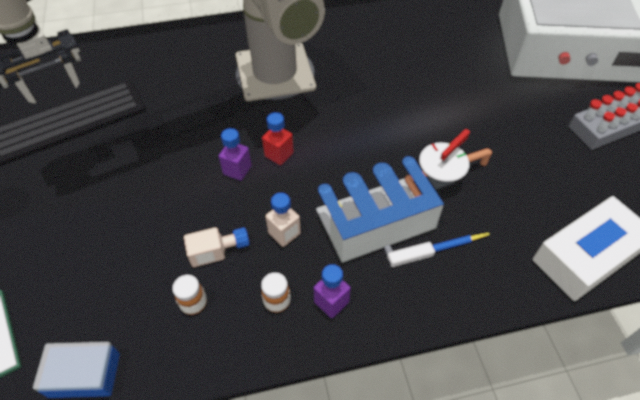

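View pics/top0.png

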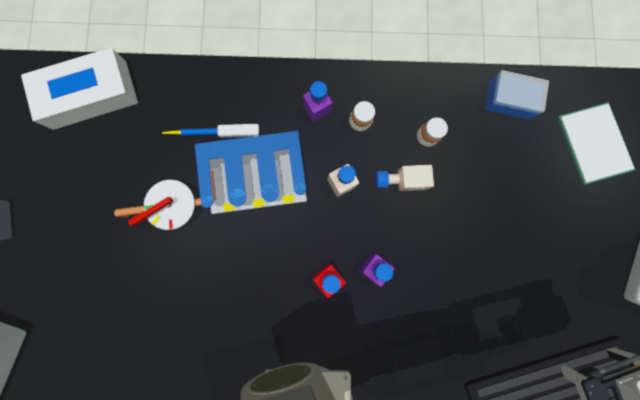

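View pics/wrist0.png

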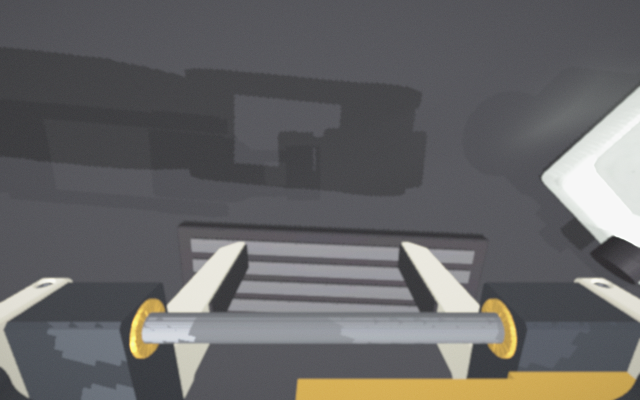

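The scene picture shows the rack with three free lanes, the valve open, one standing bottle at top pixel (345,180), one lying bottle at (405,178) with its cap towards -u, and two amber jars. The purple and red look-alikes are at (318,100), (378,270) and (330,282). So two bottles are present.

```bash
cat > h.py <<'E'
from workcell import env
import cv2, numpy as np
def cam(n):
    d=env.get_image(n); return d
def ray(d,u,v):
    M=np.array(d["camera_from_world"]);R=M[:3,:3];t=M[:3,3]
    c=-R.T@t; r=R.T@np.linalg.inv(d["mtx"])@np.array([u,v,1.]); return c,r/np.linalg.norm(r)
def onz(d,u,v,z):
    c,r=ray(d,u,v); return c+r*(z-c[2])/r[2]
def proj(d,p):
    M=np.array(d["camera_from_world"]); q=M[:3,:3]@np.array(p)+M[:3,3]; q=np.array(d["mtx"])@q; return q[:2]/q[2]
def tri(d1,uv1,d2,uv2):
    P=[np.array(d["mtx"])@np.array(d["camera_from_world"])[:3] for d in (d1,d2)]
    X=cv2.triangulatePoints(P[0],P[1],np.float64(uv1).reshape(2,1),np.float64(uv2).reshape(2,1)); return (X[:3]/X[3]).ravel()
def blobs(d,kind,amin=15):
    hsv=cv2.cvtColor(d["img"],cv2.COLOR_RGB2HSV)
    rng={"blue":((100,130,70),(120,255,255)),"red":((0,170,90),(6,255,255)),"yellow":((22,150,130),(34,255,255)),
         "cream":((5,15,130),(25,110,255)),"green":((40,100,80),(80,255,255))}[kind]
    m=cv2.inRange(hsv,*[np.array(x) for x in rng])
    if kind=="red": m|=cv2.inRange(hsv,np.array((172,170,90)),np.array((180,255,255)))
    n,l,s,c=cv2.connectedComponentsWithStats(m)
    return [(c[i].round(1),s[i],l==i) for i in range(1,n) if s[i][4]>=amin]
def crop(d,x0,y0,x1,y1,f,name):
    im=cv2.resize(d["img"][y0:y1,x0:x1,::-1],None,fx=f,fy=f,interpolation=cv2.INTER_CUBIC); cv2.imwrite("pics/"+name,im)
E
python3 - <<'E'
from h import *
t=cam("top"); s=cam("scene")
crop(t,100,60,450,310,2.28,"t1.png"); crop(s,170,90,510,330,2.35,"s1.png")
for k in ("blue","red","yellow","cream","green"):
  for n,d in (("top",t),("scene",s)):
    for c,st,m in blobs(d,k): print(k,n,c,st)
E
```

```text
blue top [71.8 82.7] [ 48  68  49  30 831]
blue top [504.4 104.4] [485  74  54  46 613]
blue top [318.1  90.2] [309  81  19  20 295]
blue top [198.1 131.1] [180 127  37   9 267]
blue top [248.9 164.5] [ 194  130  113   78 4683]
blue top [346.6 173.7] [338 166  19  17 242]
blue top [381.6 179. ] [375 171  14  17 223]
blue top [383.5 272. ] [374 263  20  19 291]
blue top [331.1 283.7] [323 275  17  18 243]
blue scene [275.1 120.6] [266 112  19  19 297]
blue scene [229.8 137.1] [220 127  20  21 322]
blue scene [379.8 198. ] [ 318  156  126   83 4159]
blue scene [280.3 201.6] [270 192  21  21 340]
blue scene [601.1 237.7] [578 220  47  36 821]
blue scene [241.5 237. ] [232 227  18  21 256]
blue scene [451.9 242.8] [433 234  39  18 325]
blue scene [331.9 275.1] [321 264  23  24 421]
blue scene [ 91.6 383. ] [ 39 347  81  51 873]
red top [148.1 212. ] [128 198  44  28 310]
red top [326.8 278. ] [313 264  33  34 331]
red scene [614.9  95.6] [590  84  50  24 326]
red scene [631.5 107.3] [627 104  10   8  51]
red scene [620.1 111.8] [616 109  10   7  50]
red scene [608.7 116.1] [605 113   9  
[... 3006 characters left out ...]
2 387.3] [318 381   9  11  18]
cream scene [368.1 385.1] [366 380   5  10  19]
cream scene [428.9 385.3] [421 381  13  10  28]
cream scene [452.6 388.2] [449 385   7   7  19]
cream scene [286.8 388.8] [283 386   9   6  17]
cream scene [473.2 390.2] [471 387   6   8  16]
cream scene [625.3 389.2] [621 387  10   5  22]
cream scene [344.4 391.8] [341 389   8   8  16]
cream scene [272.6 394.3] [269 392   9   7  21]
cream scene [384.6 395.9] [382 393   7   7  15]
cream scene [593.  396.3] [585 392  19   8  52]
cream scene [605.5 394.3] [602 392   7   6  18]
cream scene [470.5 398.1] [465 396  11   4  19]
cream scene [494.7 397.9] [490 396  10   4  16]
green top [571.  148.8] [559 115  27  70 103]
```

```bash
ls pics
```

```text
s1.png
scene0.png
t1.png
top0.png
wrist0.png
```

View pics/t1.png

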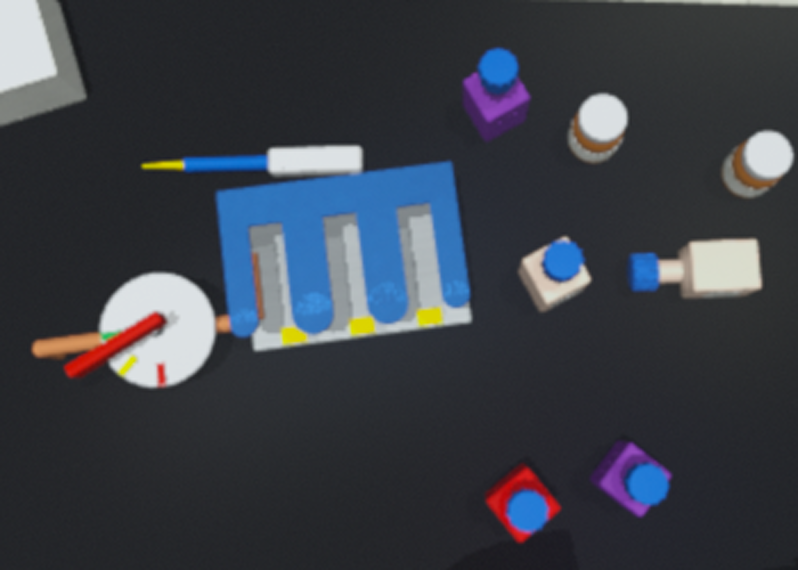

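View pics/s1.png

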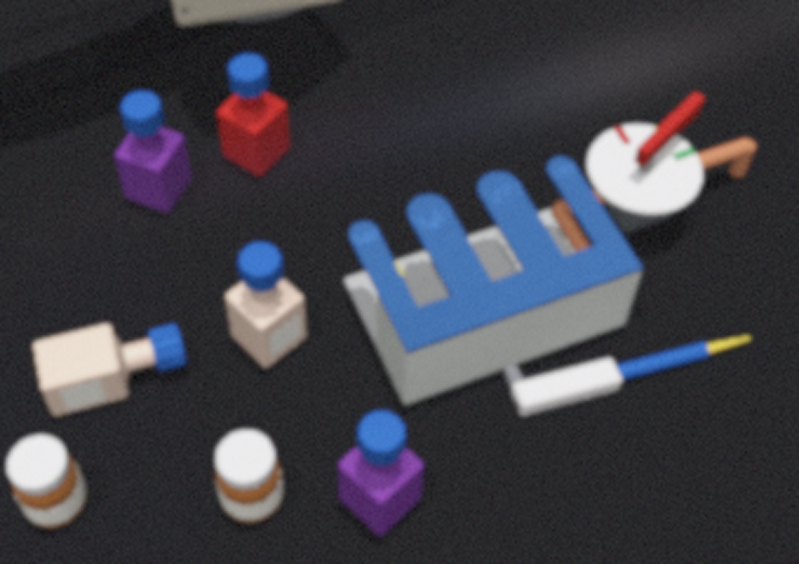

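The crops show the rack with its open lanes facing the robot. The valve lever points close to the green mark. The orange pipes are part of the valve.

Run:
```python
from h import *
t=cam("top"); s=cam("scene")
f=lambda x,y:(100+(x+.5)/2.28-.5,60+(y+.5)/2.28-.5)
g=lambda x,y:(170+(x+.5)/2.35-.5,90+(y+.5)/2.35-.5)
for nm,p,z in [("BL",(217,190),.105),("BR",(453,163),.105),("FLbase",(255,350),.004),("FRbase",(470,322),.004),("y3",None,(227.9,206.9)),("y2",None,(258.4,202.4)),("y1",None,(288,198.4))]:
    if p: print(nm,onz(t,*f(*p),z).round(4))
    else: print(nm,onz(t,*z,.004).round(4))
# scene plate corners
for nm,p in [("BL",(641,268)),("BR",(403,348))]: print("scene",nm,onz(s,*g(*p),.105).round(4))
# dial
for n,d,box in (("top",t,(140,175,198,232)),("scene",s,(415,138,475,190))):
    im=d["img"].astype(int); x0,y0,x1,y1=box; sub=im[y0:y1,x0:x1]
    m=((sub.min(2)>185)).astype(np.uint8)
    cs,_=cv2.findContours(m,cv2.RETR_EXTERNAL,cv2.CHAIN_APPROX_NONE); c=max(cs,key=cv2.contourArea)
    h=cv2.convexHull(c); e=cv2.fitEllipse(h); u,v=e[0][0]+x0,e[0][1]+y0
    print("dial",n,u,v,e[1],onz(d,u,v,.07).round(4))
    rs=[b for b in blobs(d,"red",150)]
    for c,st,mm in rs:
        if x0-20<c[0]<x1+20 and y0-20<c[1]<y1+20:
            ys,xs=np.nonzero(mm); vx,vy,cx,cy=cv2.fitLine(np.float32(np.c_[xs,ys]),cv2.DIST_HUBER,0,.01,.01).ravel()
            pr=(xs-cx)*vx+(ys-cy)*vy
            for q in (pr.min(),pr.max()): print("lever end",onz(d,cx+vx*q,cy+vy*q,.11).round(4))
```

```text
BL [0.6641 0.2913 0.105 ]
BR [0.7012 0.0381 0.105 ]
FLbase [0.4995 0.2651 0.004 ]
FRbase [0.5387 0.0149 0.004 ]
y3 [0.5175 0.2226 0.004 ]
y2 [0.5316 0.1419 0.004 ]
y1 [0.5444 0.063  0.004 ]
scene BL [0.6629 0.2893 0.105 ]
scene BR [0.6993 0.0362 0.105 ]
dial top 168.70343399047852 204.1527614593506 (47.65724182128906, 49.98582077026367) [0.5151 0.3569 0.07  ]
lever end [0.4633 0.4337 0.11  ]
lever end [0.5244 0.3398 0.11  ]
dial scene 443.9993553161621 161.3570213317871 (36.72116470336914, 49.1234016418457) [0.517 0.355 0.07 ]
lever end [0.5323 0.3361 0.11  ]
lever end [0.4616 0.4337 0.11  ]
```

```bash
cat >> h.py <<'E'
from scipy.spatial.transform import Rotation as Ro
def pose():
    s=env.observe(); return np.array(s["eef_pos"]),Ro.from_quat(s["eef_rot"]),s
def down(yawdeg):
    c,s_=np.cos(np.radians(yawdeg)),np.sin(np.radians(yawdeg))
    return Ro.from_matrix(np.array([[c,s_,0],[s_,-c,0],[0,0,-1]]).T)
def go(p,R):
    p0,R0,s=pose()
    print("at",p0.round(4),"yaw %.1f"%np.degrees(np.arctan2(*R0.as_matrix()[[1,0],0])),"tilt(z)",R0.as_matrix()[:,2].round(3),"q",s["joint_pos"].round(2),"w %.4f t %.2f"%(s["gripper_width"],s["time_s"]),"F",s["contact_force"].round(1))
    print("shift mm in tool",(R0.inv().apply(np.array(p)-p0)*1e3).round(1),"turn deg",np.degrees((R0.inv()*R).as_rotvec()).round(2))
O=np.array([.598,.1513]);TH=.150
def rk(x,y,z): 
    c,s=np.cos(TH),np.sin(TH); return np.array([O[0]+c*x-s*y,O[1]+s*x+c*y,z])
E
python3 - <<'E'
from h import *
go([.46,-.10,.22],down(124.6)); 
R=down(19.88)
print("leg2",R.inv().apply(np.array([.476,.414,.19])-[.46,-.1,.22])*1e3)
E
```

```text
at [ 0.2039 -0.5641  0.2184] yaw 19.9 tilt(z) [-0.  0. -1.] q [-1.31  0.13  1.49  0.    1.52 -0.09] w 0.0930 t 0.35 F [ 0.7  0.  -0.3]
shift mm in tool [ 398.6 -349.5   -1.4] turn deg [-2.0000e-02 -3.0000e-02 -1.0473e+02]
leg2 [ 189.83288196 -477.92831777   30.        ]
```

Emit:
apply_moves:
  rows: [0,0,0,30,-26,0,0.6,0,0,0,30,-26,0,0.6,0,0,0,30,-26,0,0.6,0,0,0,30,-26,0,0.6,0,0,0,30,-26,0,0.6,0,0,0,30,-26,0,0.6,0,0,0,30,-26,0,0.6,0,0,0,30,-26,0,0.6,0,0,0,30,-26,0,0.6,0,0,0,30,-26,0,0.6]

```text
time_s: 1.18
eef_pos: [0.3983, -0.2161, 0.2189]
eef_rot: [0.985, 0.172, 0.0, 0.0]
contact_force: [0.8, 0.2, 0.6]
gripper_width: 0.0556
```

Emit:
apply_moves:
  rows: [0,0,0,30,-26,0,0.6,0,0,0,30,-26,0,0.6,0,0,0,30,-26,0,0.6,0,0,0,15,-38,0,0.6,0,0,0,15,-38,0,0.6,0,0,0,15,-38,0,0.6,0,0,0,15,-38,0,0.6,0,0,0,15,-38,0,0.6,0,0,0,15,-38,0,0.6,0,0,0,15,-38,0,0.6]

```text
time_s: 2.02
eef_pos: [0.4639, 0.1741, 0.219]
eef_rot: [0.985, 0.173, 0.0, 0.0]
contact_force: [1.2, -0.2, -0.0]
gripper_width: 0.0562
```

Emit:
apply_moves:
  rows: [0,0,0,15,-38,0,0.6,0,0,0,15,-38,0,0.6,0,0,0,15,-38,0,0.6,0,0,0,15,-38,0,0.6,0,0,-7,15,-38,0,0.6,0,0,-7,0,0,0,0.6,0,0,-7,0,0,0,0.6,0,0,-7,0,0,0,0.6,0,0,-7,0,0,0,0.6,0,0,-7,0,0,0,0.6]

```text
time_s: 2.85
eef_pos: [0.47, 0.3764, 0.2184]
eef_rot: [0.856, 0.517, -0.0, 0.0]
contact_force: [-0.5, 0.9, 0.7]
gripper_width: 0.0561
```

Emit:
apply_moves:
  rows: [0,0,-7,0,0,0,0.6,0,0,-7,0,0,0,0.6,0,0,-7,0,0,0,0.6,0,0,-7,0,0,0,0.6,0,0,-7,0,0,0,0.6,0,0,-7,0,0,0,0.6,0,0,-7,0,0,0,0.6,0,0,-7,0,0,0,0.6,0,0,-7,0,0,0,0.6,0,0,0,0,0,0,0.6]

```text
time_s: 3.68
eef_pos: [0.4701, 0.3762, 0.2186]
eef_rot: [0.46, 0.888, -0.0, -0.0]
contact_force: [0.7, -0.5, -0.0]
gripper_width: 0.0557
```

Run:
```python
from h import *
w=cam("wrist"); cv2.imwrite("pics/w1.png",w["img"][:,:,::-1])
go([.516+.07*np.cos(2.175),.3562+.07*np.sin(2.175),.094],down(124.6))
for c,st,m in blobs(w,"red",60): print(c,st)
print(proj(w,[.516,.3562,.117]))
```

```text
at [0.4701 0.3762 0.2186] yaw 124.8 tilt(z) [-0. -0. -1.] q [ 0.59  0.14  1.48  0.    1.52 -0.02] w 0.0560 t 3.73 F [-0.2  0.2  1. ]
shift mm in tool [ 27.4  26.5 124.6] turn deg [-0.01 -0.    0.16]
[348.7 226.9] [342 189  15  75 879]
[306.4 213. ] [298 208  18  11  76]
[349.22569142 247.398919  ]
```

View pics/w1.png

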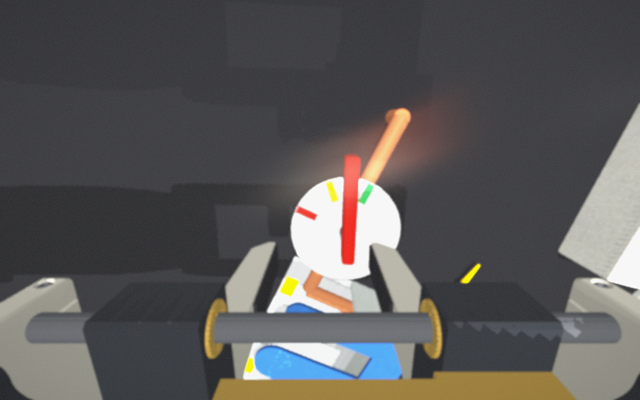

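The wrist view shows the lever as a vertical red bar at u≈350, lined up with tool x and offset about +26 mm in tool y. That agrees with the measured hub.

Emit:
apply_moves:
  rows: [0,0,0,27,26,0,0.6,0,0,0,0,0,40,0.6,0,0,0,0,0,40,0.6,0,0,0,0,0,30,0.6,0,0,0,0,0,15,0.6,0,0,0,0,0,0,0.6]

```text
time_s: 4.23
eef_pos: [0.473, 0.411, 0.0879]
eef_rot: [0.465, 0.885, -0.004, -0.002]
contact_force: [-0.7, -0.3, -1.6]
gripper_width: 0.056
```

Run:
```python
from h import *
w=cam("wrist"); cv2.imwrite("pics/w2.png",w["img"][:,:,::-1])
go([.516+.07*np.cos(2.175),.3562+.07*np.sin(2.175),.094],down(124.6))
```

```text
at [0.4744 0.412  0.091 ] yaw 124.7 tilt(z) [-0.004 -0.003 -1.   ] q [ 0.63  0.3   1.53 -0.    1.32  0.03] w 0.0556 t 4.28 F [0.3 0.4 0.2]
shift mm in tool [ 0.4  2.5 -3. ] turn deg [-0.29  0.01  0.07]
```

View pics/w2.png

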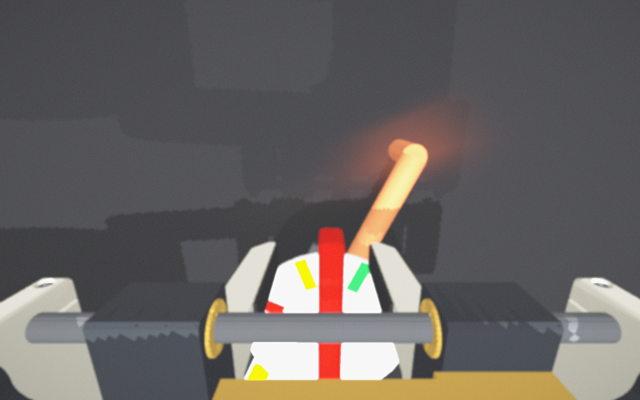

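The lever now sits between the fingers at u≈331. Next: close on it and swing it 64° to the shut mark.

Emit:
apply_moves:
  rows: [0,0,0,0,2,-2,0,0,0,0,0,0,0,0,0,0,0,0,0,0,0,0,0,0,0,0,0,0,0,0,0,0,0,0,0]

```text
time_s: 4.7
eef_pos: [0.4784, 0.4148, 0.097]
eef_rot: [0.463, 0.886, 0.001, 0.0]
contact_force: [0.3, 0.2, 1.0]
gripper_width: 0.0268
```

Emit:
apply_moves:
  rows: [0,0,-6.4,-0.4,-7.8,0,0,0,0,-6.4,-0.4,-7.8,0,0,0,0,-6.4,-0.4,-7.8,0,0,0,0,-6.4,-0.4,-7.8,0,0,0,0,-6.4,-0.4,-7.8,0,0]

```text
time_s: 5.12
eef_pos: [0.4527, 0.3851, 0.0966]
eef_rot: [0.198, 0.98, 0.001, -0.0]
contact_force: [-3.0, 1.4, 2.5]
gripper_width: 0.0141
```

Run:
```python
from h import *
ps=2.175+np.radians(32)
go([.516+.07*np.cos(ps),.3562+.07*np.sin(ps),.094],down(156.6))
```

```text
at [0.4527 0.3851 0.0966] yaw 157.2 tilt(z) [-0.     0.001 -1.   ] q [ 0.62  0.2   1.64  0.    1.3  -0.56] w 0.0141 t 5.12 F [-3.   1.4  2.5]
shift mm in tool [ 0.4 -1.4  2.6] turn deg [ 0.08 -0.03  0.58]
```

Gripped at 14.1 mm with low forces. I'll finish the turn.

Emit:
apply_moves:
  rows: [0,0,-6.4,-0.4,-7.8,0,0,0,0,-6.4,-0.4,-7.8,0,0,0,0,-6.4,-0.4,-7.8,0,0,0,0,-6.4,-0.4,-7.8,0,0,0,0,-5.8,-0.4,-7.3,0,0,0,0,0,0,0,0,0,0,0,0,0,0,0,0]

```text
time_s: 5.7
eef_pos: [0.4472, 0.3465, 0.0965]
eef_rot: [-0.072, 0.997, -0.0, -0.001]
contact_force: [-8.6, -2.1, 6.7]
gripper_width: 0.0137
```

Run:
```python
from h import *
ps=np.pi+.15
go([.516+.07*np.cos(ps),.3562+.07*np.sin(ps),.094],down(188.6))
w=cam("wrist"); cv2.imwrite("pics/w3.png",w["img"][:,:,::-1])
```

```text
at [0.4472 0.3465 0.0965] yaw -171.7 tilt(z) [-0.002 -0.    -1.   ] q [ 0.57  0.13  1.72  0.    1.3  -1.15] w 0.0137 t 5.70 F [-8.6 -2.1  6.7]
shift mm in tool [ 0.5 -0.7  2.5] turn deg [ 0.01 -0.1  -0.31]
```

View pics/w3.png

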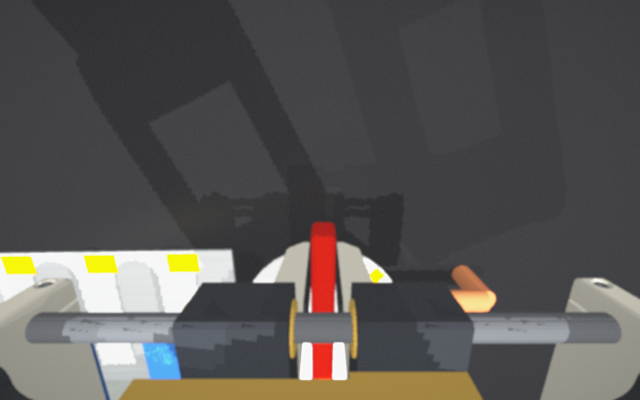

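The lever is square to the rack front, so the valve is shut. I'll release and lift.

Emit:
apply_moves:
  rows: [0,0,0,0,0,0,0.5,0,0,0,0,0,0,0.5,0,0,0,0,0,0,0.5,0,0,0,0,0,-20,0.7,0,0,0,0,0,-40,1,0,0,0,0,0,-40,1,0,0,0,0,0,-30,1,0,0,0,40,0,0,1,0,0,0,10,38,0,1]

```text
time_s: 6.5
eef_pos: [0.3902, 0.3718, 0.2257]
eef_rot: [-0.07, 0.998, -0.002, -0.001]
contact_force: [-0.8, -0.4, -2.4]
gripper_width: 0.0689
```

```bash
cat >> h.py <<'E'
def lever(d):
    for c,st,mm in blobs(d,"red",40):
        w=onz(d,*c,.11)
        if np.hypot(w[0]-.516,w[1]-.356)<.09:
            ys,xs=np.nonzero(mm); P=np.array([onz(d,x,y,.117)[:2] for x,y in zip(xs,ys)])
            q=P.mean(0)-[.516,.3562]; print("lever centroid",q.round(4),"phi deg",np.degrees(np.pi+.15-np.arctan2(q[1],q[0])%(2*np.pi)).round(1))
E
python3 - <<'E'
from h import *
t=cam("top"); s=cam("scene")
crop(t,100,60,450,310,2.28,"t2.png"); crop(s,170,90,510,330,2.35,"s2.png")
lever(t);lever(s); go([.5,0,.25],down(90))
E
```

```text
lever centroid [-0.0417 -0.0094] phi deg -4.1
lever centroid [-0.0217 -0.0107] phi deg -17.5
at [0.3902 0.3795 0.2259] yaw -171.6 tilt(z) [-0.001  0.002 -1.   ] q [ 0.68 -0.02  1.64  0.    1.53 -1.04] w 0.0770 t 6.60 F [0.2 0.2 0.7]
shift mm in tool [ -53.  -391.4  -25. ] turn deg [ 8.000e-02 -1.100e-01  9.842e+01]
```

View pics/t2.png

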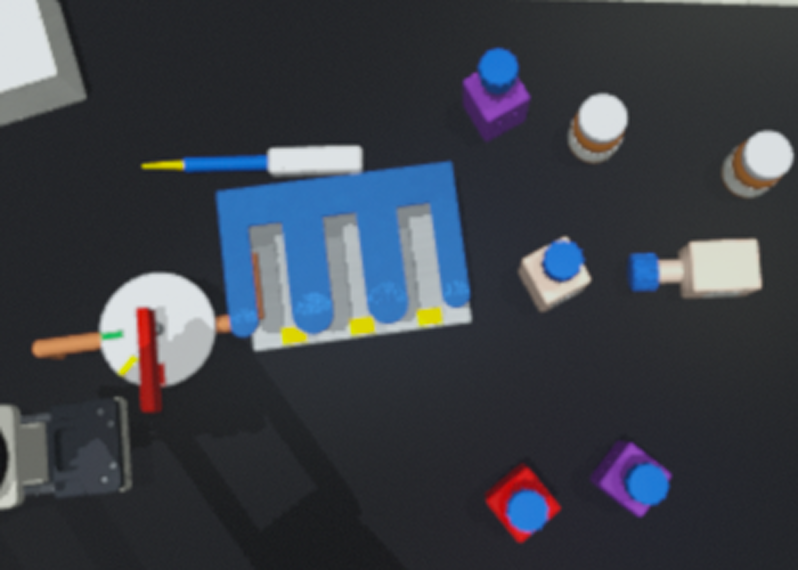

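View pics/s2.png

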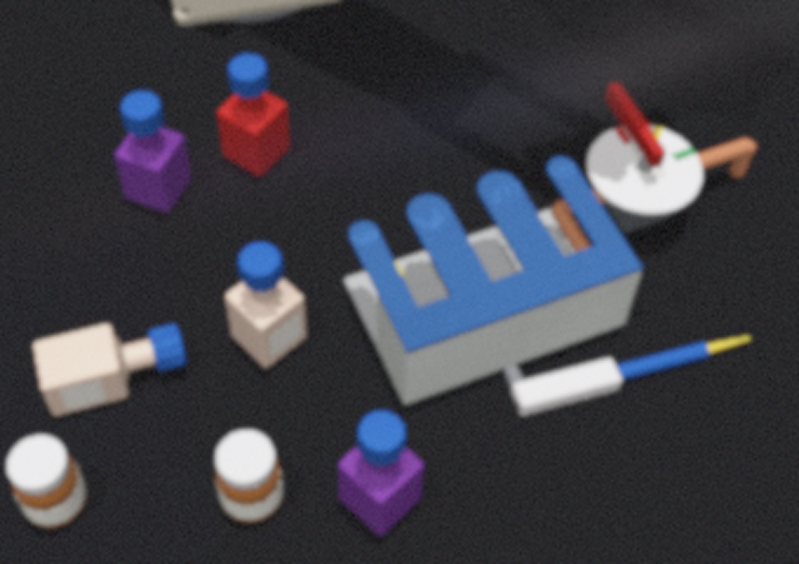

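Run:
```python
from h import *
t=cam("top"); s=cam("scene")
f=lambda x,y:(100+(x+.5)/2.28-.5,60+(y+.5)/2.28-.5)
g=lambda x,y:(170+(x+.5)/2.35-.5,90+(y+.5)/2.35-.5)
for d,h,a,b in ((t,f,(145.5,309),(150.5,410)),(s,g,(657,153),(615,85))):
    A=onz(d,*h(*a),.117);B=onz(d,*h(*b),.117); v=B-A
    print(A.round(4),B.round(4),"len",np.linalg.norm(v).round(4),"phi",np.degrees(np.pi+.15)-np.degrees(np.arctan2(v[1],v[0]))%360)
ps=np.pi+.15; p=lambda r:[.516+r*np.cos(ps),.3562+r*np.sin(ps),.117]
print([ (proj(t,p(r))) for r in(-.02,.09)])
```

```text
[0.5319 0.354  0.117 ] [0.4277 0.3413 0.117 ] len 0.105 phi 1.6204726034287091
[0.5349 0.3529 0.117 ] [0.4325 0.3432 0.117 ] len 0.1028 phi 3.1968495215606936
[array([161.46875402, 193.58298938]), array([165.06926564, 239.83214172])]
```

The lever reads about 0.3–3° from shut by grip yaw and two views, inside the 6° limit. Next are the bottles.

Run:
```python
from h import *
t=cam("top"); s=cam("scene")
print("stand cap tri",tri(t,(346.6,173.7),s,(280.3,201.6)).round(4), onz(t,346.6,173.7,.137).round(4),onz(s,280.3,201.6,.13).round(4))
print("lying cap tri",tri(t,(381.6,179),s,(241.5,237)).round(4), onz(t,381.6,179,.032).round(4),onz(s,241.5,237,.03).round(4))
f=lambda x,y:(100+(x+.5)/2.28-.5,60+(y+.5)/2.28-.5)
# top face of lying body z=.058: corners TL(684,243) TR(757,240) BR(761,290) BL(683,296)
C=[onz(t,*f(*p),.058)[:2] for p in ((685,243),(756,240),(760,292),(684,295))]
for c in C: print(c.round(4))
C=np.array(C); print("sides",[np.linalg.norm(C[i]-C[i-1]).round(4) for i in range(4)],"mean",C.mean(0).round(4))
ax=(C[0]+C[3]-C[1]-C[2]); print("axis deg",np.degrees(np.arctan2(ax[1],ax[0])))
for p in ((615,115),(770,155)): print("jar cap .085",onz(t,*f(*p),.085).round(3))
for nm,uv in (("pur",(383.5,272)),("red",(331.1,283.7)),("pur2",(318.1,90.2))): print(nm,onz(t,*uv,.137).round(3))
```

```text
stand cap tri [ 0.5921 -0.08    0.1342] [ 0.5917 -0.079   0.137 ] [ 0.589  -0.0801  0.13  ]
lying cap tri [ 0.5994 -0.1837  0.0296] [ 0.599  -0.1833  0.032 ] [ 0.5996 -0.1836  0.03  ]
[ 0.629  -0.2261]
[ 0.6347 -0.307 ]
[ 0.5751 -0.3104]
[ 0.5695 -0.2245]
sides [np.float64(0.0595), np.float64(0.0811), np.float64(0.0596), np.float64(0.0861)] mean [ 0.6021 -0.267 ]
axis deg 93.848615291851
jar cap .085 [ 0.768 -0.142  0.085]
jar cap .085 [ 0.726 -0.315  0.085]
pur [ 0.366 -0.166  0.137]
red [ 0.337 -0.046  0.137]
pur2 [ 0.796 -0.008  0.137]
```

Run:
```python
from h import *
go([.60,-.22,.24],down(92))
```

```text
at [0.394  0.377  0.2257] yaw -171.7 tilt(z) [ 0. -0. -1.] q [ 0.67 -0.02  1.63 -0.    1.53 -1.05] w 0.0914 t 6.80 F [ 0.  -0.8 -0.2]
shift mm in tool [-118.1 -620.4  -14.1] turn deg [1.000e-02 3.000e-02 9.626e+01]
```

Emit:
apply_moves:
  rows: [0,0,0,-7,-39,-2,1,0,0,0,-7,-39,-2,1,0,0,0,-7,-39,-2,1,0,0,0,-7,-39,-2,1,0,0,0,-7,-39,-2,1,0,0,0,-7,-39,-2,1,0,0,0,-7,-39,-2,1,0,0,0,-7,-39,0,1,0,0,0,-7,-39,0,1,0,0,0,-7,-39,0,1]

```text
time_s: 7.63
eef_pos: [0.5193, -0.002, 0.2398]
eef_rot: [-0.071, 0.997, -0.0, 0.0]
contact_force: [0.4, 1.1, -0.8]
gripper_width: 0.0929
```

Emit:
apply_moves:
  rows: [0,0,0,-8,-39,0,1,0,0,0,-8,-39,0,1,0,0,0,-8,-39,0,1,0,0,0,-8,-39,0,1,0,0,0,-8,-39,0,1,0,0,6.9,-8,-35,0,1,0,0,6.9,0,0,0,1,0,0,6.9,0,0,0,1,0,0,6.9,0,0,0,1,0,0,6.9,0,0,0,1]

```text
time_s: 8.47
eef_pos: [0.5989, -0.2214, 0.2388]
eef_rot: [0.231, 0.973, -0.0, -0.001]
contact_force: [0.4, 0.1, -0.8]
gripper_width: 0.0932
```

Emit:
apply_moves:
  rows: [0,0,6.9,0,0,0,1,0,0,6.9,0,0,0,1,0,0,6.9,0,0,0,1,0,0,6.9,0,0,0,1,0,0,6.9,0,0,0,1,0,0,6.9,0,0,0,1,0,0,6.9,0,0,0,1,0,0,6.9,0,0,0,1,0,0,6.6,0,0,0,1,0,0,0,0,0,0,1]

```text
time_s: 9.3
eef_pos: [0.599, -0.2208, 0.2392]
eef_rot: [0.697, 0.717, -0.0, -0.0]
contact_force: [-0.1, -0.0, -0.5]
gripper_width: 0.0928
```

Run:
```python
from h import *
go([.60,-.22,.24],down(92))
w=cam("wrist"); cv2.imwrite("pics/w4.png",w["img"][:,:,::-1])
```

```text
at [ 0.599  -0.2208  0.2392] yaw 91.6 tilt(z) [-0.001 -0.    -1.   ] q [-0.43  0.23  1.34 -0.    1.57 -0.46] w 0.0928 t 9.30 F [-0.1 -0.  -0.5]
shift mm in tool [ 0.8  1.  -0.8] turn deg [-0.03  0.   -0.44]
```

View pics/w4.png

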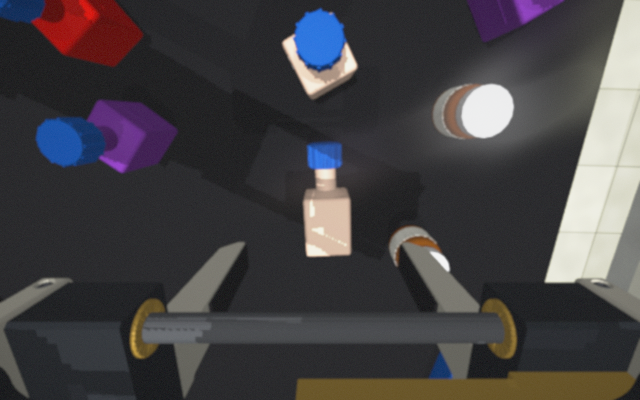

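The wrist view shows the lying bottle with its cap at (324,155) and body at u 304–351, v 188–256. The standing bottle's cap is at (320,38). A jar is at (420,245), off to the right.

Run:
```python
from h import *
w=cam("wrist")
crop(w,250,0,400,280,2.1,"w5.png")
for c,st,m in blobs(w,"blue",100): print(c,st,onz(w,*c,.029).round(4),onz(w,*c,.14).round(4))
for p in ((304,190),(349,188),(351,254),(307,256)): print(onz(w,*p,.058).round(4))
```

```text
[21.1  8.2] [  0   0  45  21 746] [ 0.26   -0.0379  0.029 ] [ 0.3595 -0.0679  0.14  ]
[320.6  38.6] [ 296    8   52   63 2398] [ 0.591  -0.0561  0.029 ] [ 0.5928 -0.0806  0.14  ]
[ 69.5 139.1] [  35  115   71   51 2805] [ 0.2828 -0.1783  0.029 ] [ 0.3756 -0.1668  0.14  ]
[324.1 154.7] [307 142  35  27 884] [ 0.5998 -0.1861  0.029 ] [ 0.599  -0.1723  0.14  ]
[439.3 368.2] [428 351  24  27 355] [ 0.7963 -0.5178  0.029 ] [ 0.7375 -0.4061  0.14  ]
[ 0.5769 -0.2256  0.058 ]
[ 0.631  -0.2212  0.058 ]
[ 0.639  -0.3083  0.058 ]
[ 0.5823 -0.3132  0.058 ]
```

View pics/w5.png

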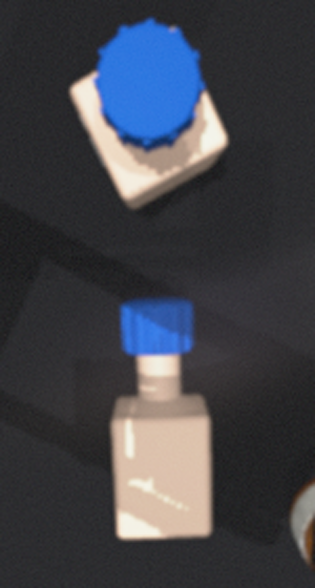

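```bash
cat >> h.py <<'E'
def tl(yaw,tilt): return down(yaw)*Ro.from_euler('y',tilt,degrees=True)
E
python3 - <<'E'
from h import *
R=tl(94,-30); g=np.array([.6042,-.261,.031]); tcp=g+.019*R.as_matrix()[:,2]; print(tcp, R.as_matrix().round(3))
p0,R0,s=pose()
go(tcp,R)
print("shift in target axes",(R.inv().apply(tcp-p0)*1e3).round(1))
E
```

```text
[ 0.60486269 -0.27047686  0.01454552] [[-0.06   0.998  0.035]
 [ 0.864  0.07  -0.499]
 [-0.5    0.    -0.866]]
at [ 0.599  -0.2204  0.2393] yaw 92.1 tilt(z) [-0.  0. -1.] q [-0.43  0.23  1.34 -0.    1.57 -0.47] w 0.0929 t 9.40 F [-0.6  0.3  0.5]
shift mm in tool [-50.2   4.1 224.8] turn deg [ -0.52 -30.    -1.82]
shift in target axes [ 68.8   2.3 219.8]
```

The wrist camera would hang close to the standing bottle if I took the lying one first. I'll put the standing bottle in first.

Run:
```python
from h import *
w=cam("wrist")
f=lambda x,y:(250+(x+.5)/2.1-.5,(y+.5)/2.1-.5)
P=[onz(w,*f(*p),.079)[:2] for p in ((70,90),(131,200),(227,137))]
for p in P: print(p.round(4))
for i in (0,1): v=P[i+1]-P[i]; print(np.linalg.norm(v).round(3),np.degrees(np.arctan2(v[1],v[0])).round(1))
print("centre",((P[0]+P[2])/2).round(4))
go([.5925,-.080,.20],down(90))
```

```text
[ 0.5547 -0.0718]
[ 0.5846 -0.119 ]
[ 0.6297 -0.0891]
0.056 -57.6
0.054 33.6
centre [ 0.5922 -0.0804]
at [ 0.5991 -0.2202  0.2394] yaw 92.1 tilt(z) [-0.  0. -1.] q [-0.43  0.23  1.34 -0.    1.57 -0.47] w 0.0930 t 9.45 F [ 0.5  0.5 -0.5]
shift mm in tool [140.4  -1.3  39.4] turn deg [-0.02 -0.    2.15]
```

Emit:
apply_moves:
  rows: [0,0,0,35,0,0,1,0,0,0,35,0,0,1,0,0,0,35,0,0,1,0,0,0,35,0,0,1,0,0,-6.2,0,-1,10,1,0,0,-6.2,0,0,10,1,0,0,-6.2,0,0,10,1,0,0,-6.2,0,0,10,1,0,0,-6.2,0,0,0,1,0,0,0,0,0,0,1]

```text
time_s: 10.28
eef_pos: [0.5929, -0.0796, 0.1986]
eef_rot: [0.474, 0.881, -0.0, -0.001]
contact_force: [0.6, -0.2, 0.1]
gripper_width: 0.093
```

Run:
```python
from h import *
t=cam("top")
for c,st,m in blobs(t,"blue",100):
    if 300<c[0]<420: print(c,onz(t,*c,.137).round(4))
go([.5925,-.080,.109],down(123))
```

```text
[318.1  90.2] [ 0.7956 -0.0076  0.137 ]
[343.5 176.1] [ 0.5858 -0.0718  0.137 ]
at [ 0.5933 -0.0797  0.1994] yaw 123.0 tilt(z) [-0.001  0.    -1.   ] q [-0.22  0.14  1.52 -0.    1.49 -0.8 ] w 0.0928 t 10.33 F [ 0.  -0.3 -0.3]
shift mm in tool [ 0.1 -0.8 90.4] turn deg [-0.03 -0.02 -0.  ]
```

Run:
```python
from h import *
s=cam("scene"); crop(s,170,90,510,330,2.35,"s3.png")
w=cam("wrist"); cv2.imwrite("pics/w6.png",w["img"][:,:,::-1])
```

```text
(no output)
```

View pics/s3.png

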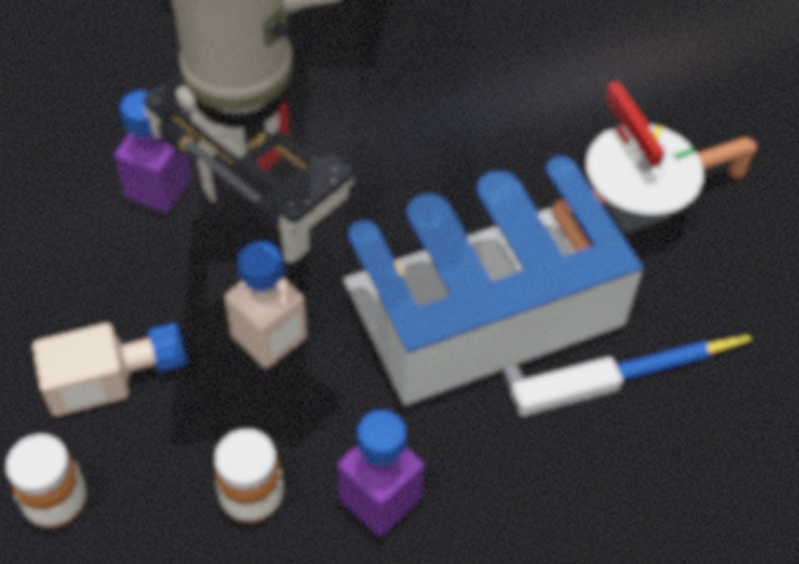

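View pics/w6.png

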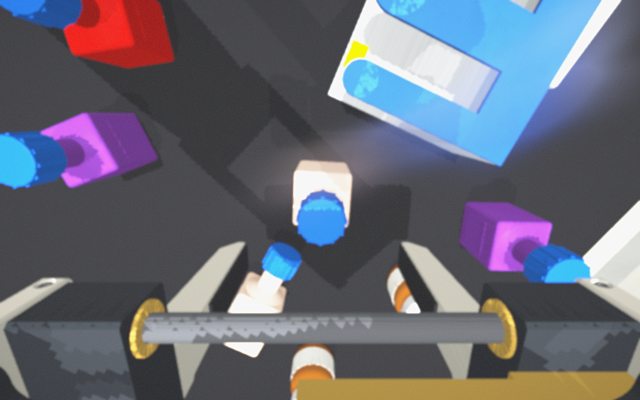

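The bottle hasn't moved. It sits square and centred between the fingers at (321,215), so I'll descend and grip the cap.

Emit:
apply_moves:
  rows: [0,0,0,0,-1,30,1,0,0,0,0,0,30,1,0,0,0,0,0,20,1,0,0,0,0,0,10,1,0,0,0,0,0,0,1,0,0,0,0,0,0,0.2,0,0,0,0,0,0,0,0,0,0,0,0,0,0,0,0,0,0,0,0,0,0,0,0,0,0,0,0]

```text
time_s: 11.27
eef_pos: [0.5934, -0.0802, 0.1109]
eef_rot: [0.477, 0.879, 0.0, 0.001]
contact_force: [-0.0, -0.5, 0.4]
gripper_width: 0.064
```

Run:
```python
from h import *
# target: rack entry position in front of lane 1
go(rk(-130,-80,0)*0+rk(-.130,-.080,.119),down(98.6))
```

```text
at [ 0.5934 -0.0802  0.1109] yaw 123.0 tilt(z) [ 0.002 -0.    -1.   ] q [-0.22  0.2   1.61  0.    1.33 -0.8 ] w 0.0640 t 11.27 F [-0.  -0.5  0.4]
shift mm in tool [172.4 -21.6  -8.4] turn deg [ 0.1   0.06 24.36]
```

Emit:
apply_moves:
  rows: [0,0,0,0,0,0,0,0,0,0,0,0,0,0,0,0,0,0,0,0,0]

```text
time_s: 11.52
eef_pos: [0.5926, -0.08, 0.1098]
eef_rot: [0.477, 0.879, 0.0, 0.0]
contact_force: [-0.2, 0.1, -0.2]
gripper_width: 0.0443
```

Emit:
apply_moves:
  rows: [0,0,0,0,0,-9,0,0,0,0,0,0,0,0,0,0,0,28.7,-3.6,0,0,0,0,0,28.7,-3.6,0,0,0,0,0,28.7,-3.6,0,0,0,0,0,28.7,-3.6,0,0,0,0,0,28.7,-3.6,0,0,0,0,0,28.7,-3.6,0,0]

```text
time_s: 12.18
eef_pos: [0.4796, 0.0535, 0.1185]
eef_rot: [0.477, 0.879, 0.0, -0.0]
contact_force: [0.6, 0.7, -2.9]
gripper_width: 0.0397
```

Emit:
apply_moves:
  rows: [0,0,6.1,0,0,0,0,0,0,6.1,0,0,0,0,0,0,6.1,0,0,0,0,0,0,6.1,0,0,0,0,0,0,0,0,0,0,0]

```text
time_s: 12.6
eef_pos: [0.4806, 0.0528, 0.1187]
eef_rot: [0.654, 0.756, -0.0, -0.0]
contact_force: [0.6, 0.4, -2.9]
gripper_width: 0.0394
```

Run:
```python
from h import *
go(rk(-.130,-.080,.119),down(98.6))
w=cam("wrist"); cv2.imwrite("pics/w7.png",w["img"][:,:,::-1])
s=cam("scene"); crop(s,170,90,510,330,2.35,"s4.png")
```

```text
at [0.4806 0.0528 0.1187] yaw 98.3 tilt(z) [-0. -0. -1.] q [ 0.   -0.12  1.92 -0.    1.34 -0.14] w 0.0394 t 12.60 F [ 0.6  0.4 -2.9]
shift mm in tool [-0.2  0.8 -0.3] turn deg [-0.    0.   -0.31]
```

View pics/s4.png

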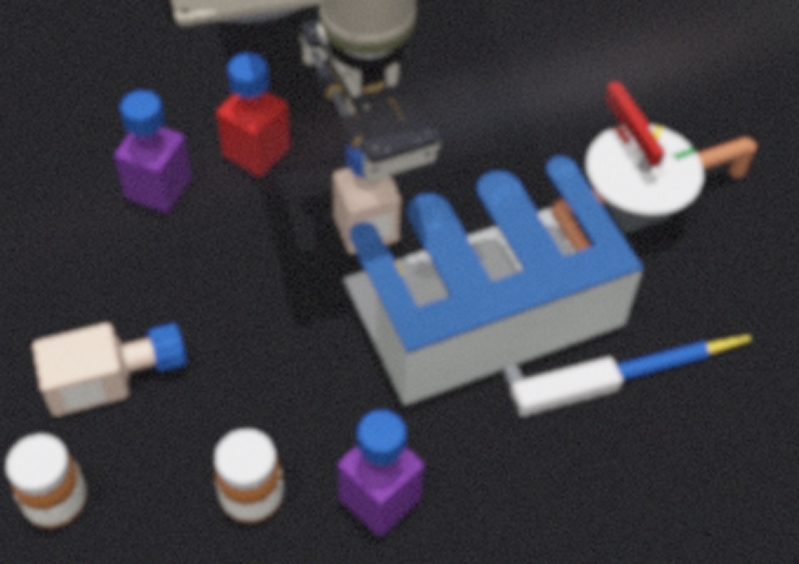

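View pics/w7.png

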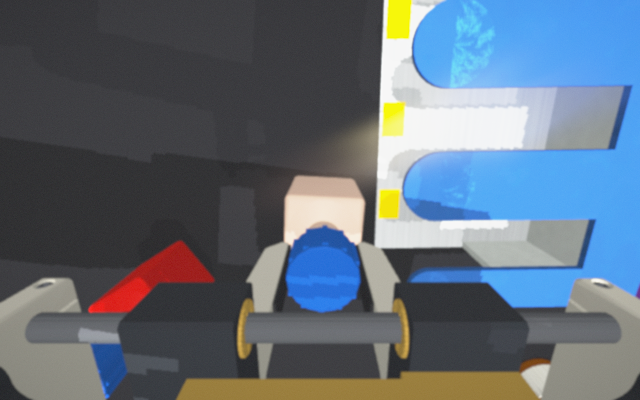

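The bottle hangs square with the rack, and the slots run horizontally in the wrist view. I'll check the slot centre lines against the rack pose.

Run:
```python
from h import *
w=cam("wrist")
def inr(p): 
    d=p[:2]-O; c,s=np.cos(TH),np.sin(TH); return np.array([c*d[0]+s*d[1],-s*d[0]+c*d[1]])
for n,p in (("t12 low edge",(450,220)),("t12 low end",(594,220)),("tine0 up",(450,269)),("tine0 up end",(583,268)),("t23 low",(470,88)),("t23 low end",(630,87)),("t12 up",(470,151)),("t12 up end",(614,150))):
    print(n,(inr(onz(w,*p,.105))*1e3).round(1))
print("tcp rack",(inr(pose()[0])*1e3).round(1))
for p in ((398,18),(393,119),(389,204)): print("yellow",(inr(onz(w,*p,.004))*1e3).round(1))
print("plate front edge",(inr(onz(w,378,150,.004))*1e3).round(1),(inr(onz(w,384,20,.004))*1e3).round(1))
```

```text
t12 low edge [-48.6 -62.3]
t12 low end [ 43.9 -61.9]
tine0 up [-43.9 -97.5]
tine0 up end [ 45.9 -96.3]
t23 low [-47.6  16.7]
t23 low end [42.3 17.6]
t12 up [-42.3 -18.4]
t12 up end [ 43.6 -17.5]
tcp rack [-130.8  -80. ]
yellow [-68.8  79. ]
yellow [-66.9  -1.2]
yellow [-64.9 -81.6]
plate front edge [-78.9 -29. ] [-80.3  77.5]
```

The slot centres measure y = -80 and 0, ending at x ≈ 43–45, so the rack pose is good. Sliding the bottle in.

Emit:
apply_moves:
  rows: [0,0,0,0,15,0,0,0,0,0,0,15,0,0,0,0,0,0,15,0,0,0,0,0,0,15,0,0,0,0,0,0,15,0,0,0,0,0,0,15,0,0,0,0,0,0,15,0,0,0,0,0,0,15,0,0]

```text
time_s: 13.42
eef_pos: [0.6, 0.0706, 0.1183]
eef_rot: [0.651, 0.759, -0.0, -0.0]
contact_force: [0.7, 0.3, -3.6]
gripper_width: 0.0393
```

Emit:
apply_moves:
  rows: [0,0,0,0,15,0,0,0,0,0,0,12,0,0,0,0,0,0,6,0,0,0,0,0,0,0,0,0]

```text
time_s: 13.75
eef_pos: [0.6328, 0.0755, 0.1183]
eef_rot: [0.652, 0.759, -0.0, -0.0]
contact_force: [-0.1, 0.4, -3.9]
gripper_width: 0.0396
```

Run:
```python
from h import *
go(rk(.029,-.080,.115),down(98.6))
s=cam("scene"); crop(s,170,90,510,330,2.35,"s5.png")
```

```text
at [0.6328 0.0755 0.1183] yaw 98.7 tilt(z) [-0.  0. -1.] q [ 0.04  0.29  1.49  0.    1.36 -0.11] w 0.0396 t 13.75 F [-0.1  0.4 -3.9]
shift mm in tool [0.1 5.9 3.3] turn deg [-0.   -0.    0.07]
```

View pics/s5.png

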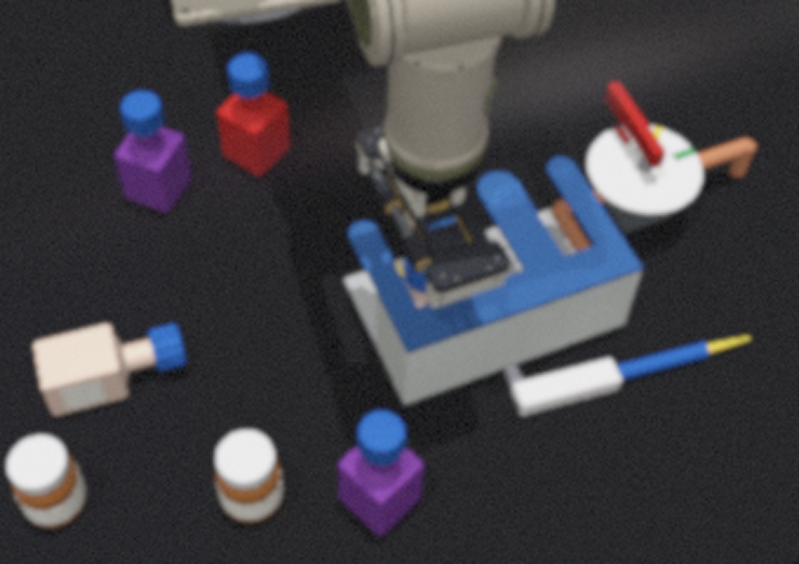

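Lower onto the base plate, then creep in until contact.

Emit:
apply_moves:
  rows: [0,0,0,0,0,3.5,0,0,0,0,0,2,0,0,0,0,0,0,2,0,0,0,0,0,0,2,0,0,0,0,0,0,0,0,0]

```text
time_s: 14.22
eef_pos: [0.638, 0.076, 0.1174]
eef_rot: [0.652, 0.758, 0.0, 0.001]
contact_force: [-4.4, -0.6, 9.3]
gripper_width: 0.0396
```

Emit:
apply_moves:
  rows: [0,0,0,0,2,0,0,0,0,0,0,2,0,0,0,0,0,0,0,0,0,0,0,0,0,0,0,0]

```text
time_s: 14.55
eef_pos: [0.6419, 0.0767, 0.1174]
eef_rot: [0.652, 0.758, 0.0, 0.001]
contact_force: [-4.4, -1.6, 8.4]
gripper_width: 0.0399
```

Emit:
apply_moves:
  rows: [0,0,0,0,2,-1,0,0,0,0,0,0,0,0,0,0,0,0,0,0,0]

```text
time_s: 14.8
eef_pos: [0.6424, 0.0768, 0.1175]
eef_rot: [0.652, 0.758, -0.001, -0.001]
contact_force: [-10.0, -2.8, 7.3]
gripper_width: 0.0395
```

Run:
```python
from h import *
go(rk(.030,-.080,.118),down(98.6))
```

```text
at [0.6424 0.0768 0.1175] yaw 98.6 tilt(z) [-0.002 -0.001 -1.   ] q [ 0.04  0.32  1.46 -0.    1.37 -0.11] w 0.0395 t 14.80 F [-10.   -2.8   7.3]
shift mm in tool [ 0.3 -2.7 -0.5] turn deg [-0.12  0.02  0.01]
```

Force rose to 10 N with motion stopped, so the neck is at the slot end. Releasing and lifting.

Emit:
apply_moves:
  rows: [0,0,0,0,-2,0,0.7,0,0,0,0,0,0,0.8,0,0,0,0,0,0,0.8,0,0,0,0,0,-10,0.8,0,0,0,0,0,-30,1,0,0,0,0,0,-40,1,0,0,0,0,0,-40,1,0,0,0,0,-40,-10,1,0,0,0,0,-40,0,1,0,0,0,0,-40,0,1]

```text
time_s: 15.63
eef_pos: [0.5234, 0.059, 0.2484]
eef_rot: [0.652, 0.758, 0.001, 0.001]
contact_force: [-1.5, -0.1, 0.3]
gripper_width: 0.0926
```

Run:
```python
from h import *
def inr(p): 
    d=p[:2]-O; c,s=np.cos(TH),np.sin(TH); return (np.array([c*d[0]+s*d[1],-s*d[0]+c*d[1]])*1e3).round(1)
go([.60,-.22,.24],down(94))
w=cam("wrist"); cv2.imwrite("pics/w8.png",w["img"][:,:,::-1])
s=cam("scene");t=cam("top"); crop(s,170,90,510,330,2.35,"s6.png");crop(t,150,100,450,310,2.6,"t3.png")
```

```text
at [0.5234 0.059  0.2484] yaw 98.6 tilt(z) [ 0.004  0.    -1.   ] q [ 0.01 -0.08  1.65 -0.    1.57 -0.14] w 0.0926 t 15.63 F [-1.5 -0.1  0.3]
shift mm in tool [-287.3   34.1    8.7] turn deg [0.21 0.02 4.59]
```

View pics/s6.png

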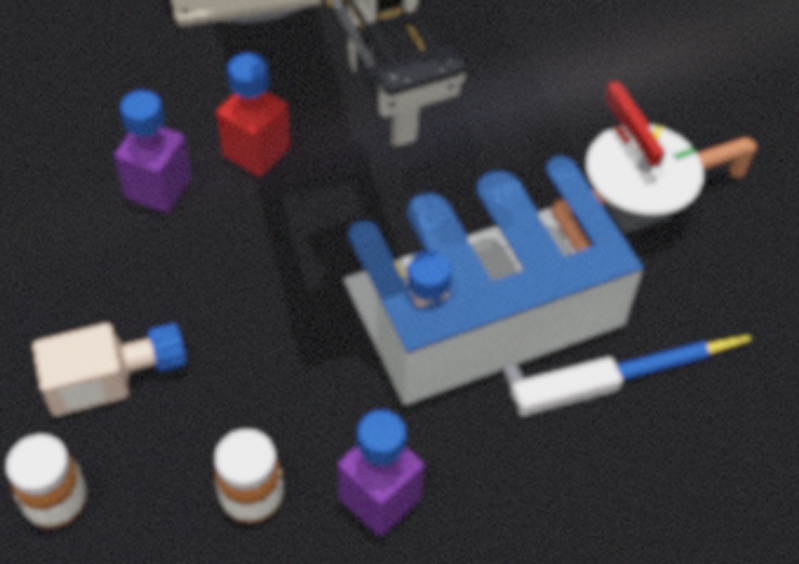

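View pics/t3.png

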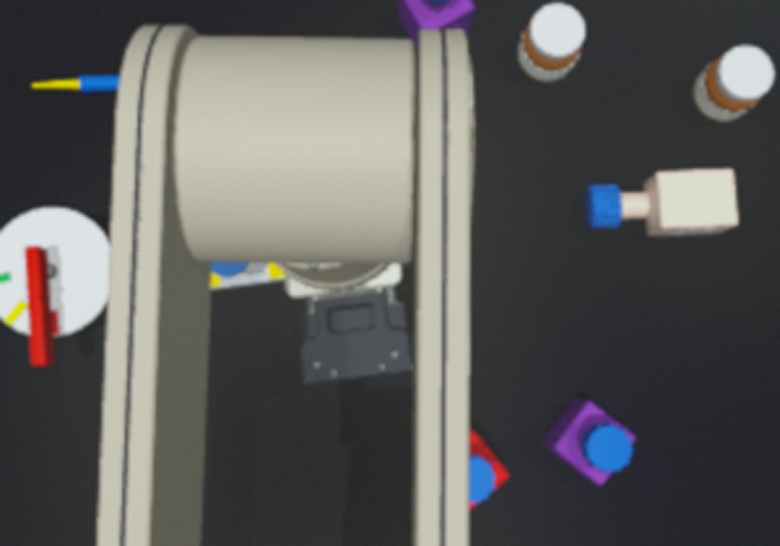

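View pics/w8.png

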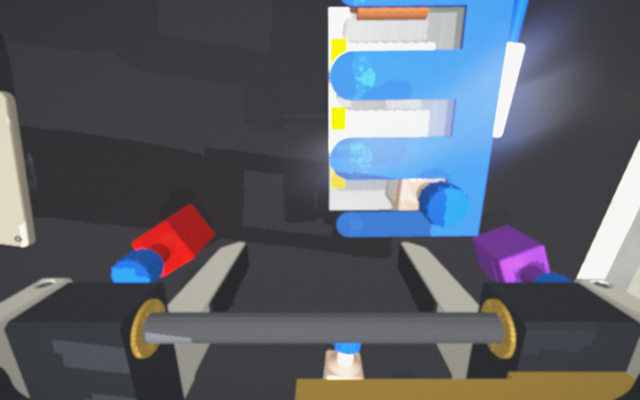

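The scene view shows bottle 3 upright in lane 1 with its cap over the slot end at (430,272). The lying bottle hasn't moved. On to it.

Emit:
apply_moves:
  rows: [0,0,0,-38,4,1,1,0,0,0,-38,4,1,1,0,0,0,-38,4,1,1,0,0,0,-38,4,1,1,0,0,0,-38,4,1,1,0,0,0,-38,4,1,1,0,0,0,-38,5,1,1,0,0,4.6,-20,5,1,1,0,-6,0,0,0,0,1,0,-6,0,0,0,0,1]

```text
time_s: 16.62
eef_pos: [0.6008, -0.2232, 0.238]
eef_rot: [0.681, 0.725, -0.073, 0.078]
contact_force: [-0.3, -0.6, -0.6]
gripper_width: 0.093
```

Emit:
apply_moves:
  rows: [0,-6,0,0,0,0,1,0,-6,0,0,0,0,1,0,-6,0,0,0,0,1,0,0,0,0,0,0,1,0,0,0,0,0,0,1]

```text
time_s: 17.03
eef_pos: [0.6004, -0.2168, 0.2375]
eef_rot: [0.658, 0.708, -0.176, 0.188]
contact_force: [0.5, 0.2, 0.4]
gripper_width: 0.0927
```

Run:
```python
from h import *
R=tl(94,-30); g=np.array([.6042,-.261,.031]); tcp=g+.019*R.as_matrix()[:,2]
go(tcp,R)
w=cam("wrist"); cv2.imwrite("pics/w9.png",w["img"][:,:,::-1])
t=cam("top"); crop(t,300,100,450,310,2.6,"t4.png")
for c,st,m in blobs(t,"blue",80):
    if 300<c[0]<420: print("top",c,onz(t,*c,.032).round(4))
for c,st,m in blobs(w,"blue",80): print("w",c,onz(w,*c,.032).round(4))
```

```text
at [ 0.6004 -0.2168  0.2375] yaw 94.2 tilt(z) [ 0.035 -0.497 -0.867] q [-0.14  0.11  1.56 -0.52  1.38 -0.13] w 0.0927 t 17.03 F [0.5 0.2 0.4]
shift mm in tool [ 64.4   0.8 220.2] turn deg [ 0.02 -0.13  0.17]
w [18.3 74.2] [ 0.2854 -0.2169  0.032 ]
w [324.8  65.1] [ 0.6004 -0.1843  0.032 ]
w [447.3 246.1] [ 0.8418 -0.4785  0.032 ]
w [399.8 277.7] [ 0.7869 -0.5939  0.032 ]
```

View pics/w9.png

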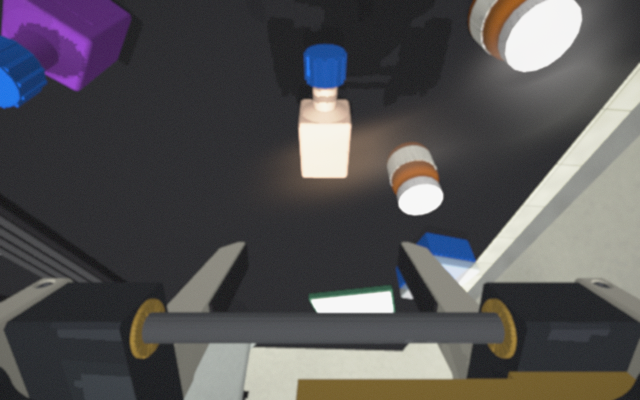

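The bottle is centred at u≈325 between the jaws and the jar is clear to the right. I'll descend along the tool axis.

Emit:
apply_moves:
  rows: [0,0,0,32,0,0,0.88,0,0,0,32,1,0,0.88,0,0,0,0,0,40,0.88,0,0,0,0,0,40,0.88,0,0,0,0,0,40,0.88,0,0,0,0,0,40,0.88,0,0,0,0,0,30,0.88,0,0,0,0,0,15,0.88,0,0,0,0,0,10,0.88,0,0,0,0,0,0,0.88]

```text
time_s: 17.97
eef_pos: [0.6034, -0.2721, 0.019]
eef_rot: [0.66, 0.706, -0.177, 0.188]
contact_force: [0.5, -0.3, -0.2]
gripper_width: 0.0816
```

Run:
```python
from h import *
R=tl(94,-30); g=np.array([.6042,-.261,.031]); tcp=g+.019*R.as_matrix()[:,2]
go(tcp,R)
w=cam("wrist"); cv2.imwrite("pics/w10.png",w["img"][:,:,::-1])
```

```text
at [ 0.6034 -0.2721  0.019 ] yaw 93.9 tilt(z) [ 0.032 -0.498 -0.867] q [-0.23  0.38  1.68 -0.6   1.01  0.02] w 0.0816 t 17.97 F [ 0.5 -0.3 -0.2]
shift mm in tool [3.5 1.6 3.1] turn deg [-0.16 -0.05 -0.13]
```

View pics/w10.png

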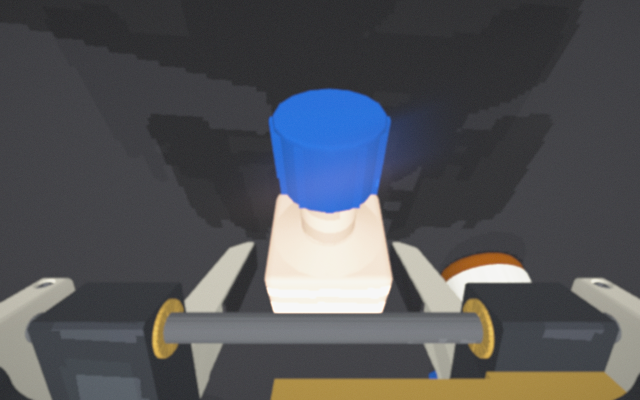

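The body is between the fingers. I'll close on it.

Emit:
apply_moves:
  rows: [0,0,0,2,1,3,0.8,0,0,0,0,0,0,0,0,0,0,0,0,0,0,0,0,0,0,0,0,0,0,0,0,0,0,0,0,0,0,0,0,0,0,0,0,0,0,0,0,0,0,0,0,0,0,0,0,0]

```text
time_s: 18.68
eef_pos: [0.6061, -0.2699, 0.0176]
eef_rot: [0.659, 0.706, -0.176, 0.19]
contact_force: [-0.4, 3.8, 6.0]
gripper_width: 0.0578
```

Gripped at 58 mm. Lift, bring the tool vertical, and carry to open bench.

Emit:
apply_moves:
  rows: [0,0,0,-5,0,-9,0,0,0,0,-15,0,-26,0,0,0,0,-18,0,-32,0,0,0,0,-18,0,-32,0,0,0,0,-18,0,-32,0,0,6,0,0,0,0,0,0,6,0,0,0,0,0,0,6,0,0,0,0,0,0,6,0,0,0,0,0,0,6,0,0,0,0,0]

```text
time_s: 19.52
eef_pos: [0.6055, -0.2685, 0.1687]
eef_rot: [0.682, 0.732, 0.003, -0.001]
contact_force: [-0.1, -0.1, -2.8]
gripper_width: 0.0574
```

Emit:
apply_moves:
  rows: [0,0,0,-28,-28,0,0,0,0,0,-28,-28,0,0,0,0,0,-28,-28,0,0,0,0,0,-28,-28,0,0,0,0,0,-28,-28,0,0,0,0,0,-28,-28,0,0,0,0,6.8,0,0,0,0,0,0,6.8,0,0,0,0,0,0,6.8,0,0,0,0,0,0,6.8,0,0,0,0]

```text
time_s: 20.35
eef_pos: [0.4482, -0.448, 0.1668]
eef_rot: [0.837, 0.548, 0.0, -0.001]
contact_force: [0.7, 0.7, -1.9]
gripper_width: 0.0579
```

Run:
```python
from h import *
go([.45,-.45,.2],tl(-20,0))
s=cam("scene"); cv2.imwrite("pics/s7.png",s["img"][:,:,::-1])
```

```text
at [ 0.4482 -0.448   0.1668] yaw 66.4 tilt(z) [-0.001  0.001 -1.   ] q [-0.87  0.25  1.45  0.    1.44 -0.45] w 0.0579 t 20.35 F [ 0.7  0.7 -1.9]
shift mm in tool [ -1.1   2.4 -33.3] turn deg [-6.000e-02  1.000e-02  8.641e+01]
```

View pics/s7.png

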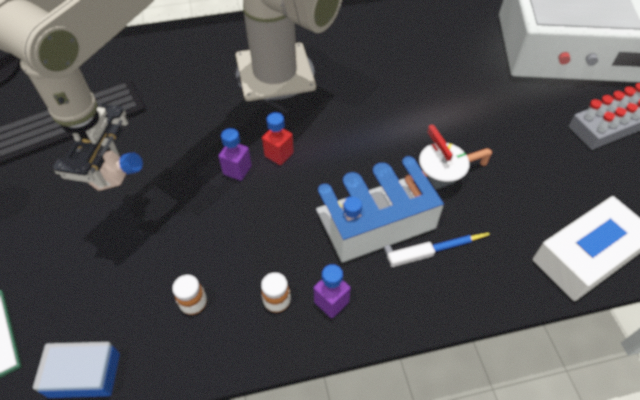

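The bottle is held with the cap up by about 30°. Continue with the yaw, then the tilt.

Emit:
apply_moves:
  rows: [0,0,7,0,0,-10,0,0,0,7,0,0,-10,0,0,0,7,0,0,-10,0,0,0,7,0,0,-10,0,0,0,7,0,0,0,0,0,0,7,0,0,0,0,0,0,7,0,0,0,0,0,0,7,0,0,0,0,0,0,7,0,0,0,0,0,0,7,0,0,0,0]

```text
time_s: 21.23
eef_pos: [0.4488, -0.4476, 0.2068]
eef_rot: [1.0, -0.029, -0.0, -0.0]
contact_force: [-0.7, 1.0, -2.9]
gripper_width: 0.0579
```

Emit:
apply_moves:
  rows: [0,0,7,0,0,0,0,0,0,7,0,0,0,0,0,6,0,0,0,0,0,0,6,0,0,0,0,0,0,6,0,0,0,0,0,0,6,0,0,0,0,0,0,6,0,0,0,0,0]

```text
time_s: 21.82
eef_pos: [0.449, -0.4481, 0.2078]
eef_rot: [0.955, -0.143, 0.258, 0.041]
contact_force: [0.5, 0.1, -2.7]
gripper_width: 0.0577
```

Emit:
apply_moves:
  rows: [0,6,0,0,0,0,0,0,6,0,0,0,0,0,0,6,0,0,0,0,0,0,6,0,0,0,0,0,0,6,0,0,0,0,0,0,0,0,0,0,0,0]

```text
time_s: 22.32
eef_pos: [0.4475, -0.4455, 0.2023]
eef_rot: [0.856, -0.13, 0.495, 0.074]
contact_force: [-0.9, 1.7, -4.7]
gripper_width: 0.0579
```

Run:
```python
from h import *
go([.45,-.45,.2],tl(-20,60))
s=cam("scene"); crop(s,0,0,340,250,2.3,"s8.png")
t=cam("top"); crop(t,340,150,640,400,2.6,"t8.png")
```

```text
at [ 0.4475 -0.4455  0.2023] yaw -17.3 tilt(z) [ 0.828 -0.256 -0.498] q [-1.34 -0.31  2.29  1.21  0.92 -0.15] w 0.0579 t 22.32 F [-0.9  1.7 -4.7]
shift mm in tool [-0.1  3.5  4.4] turn deg [-2.46 -0.11  1.34]
```

View pics/s8.png

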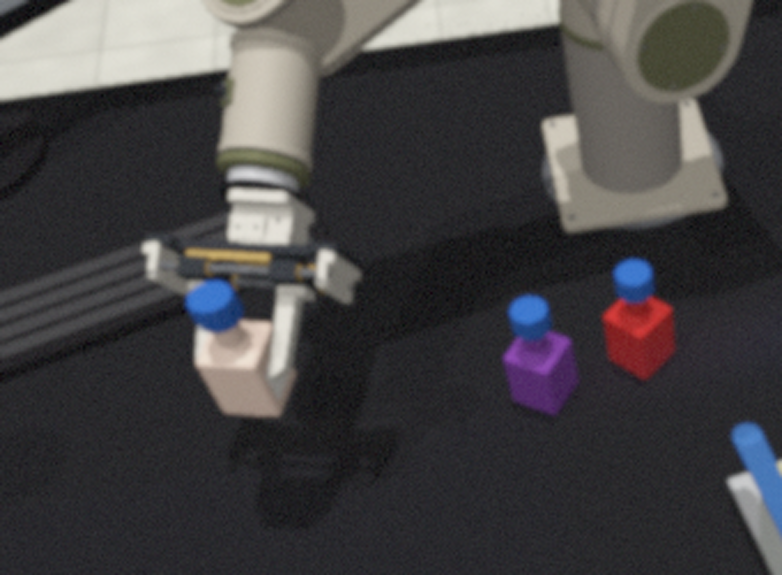

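View pics/t8.png

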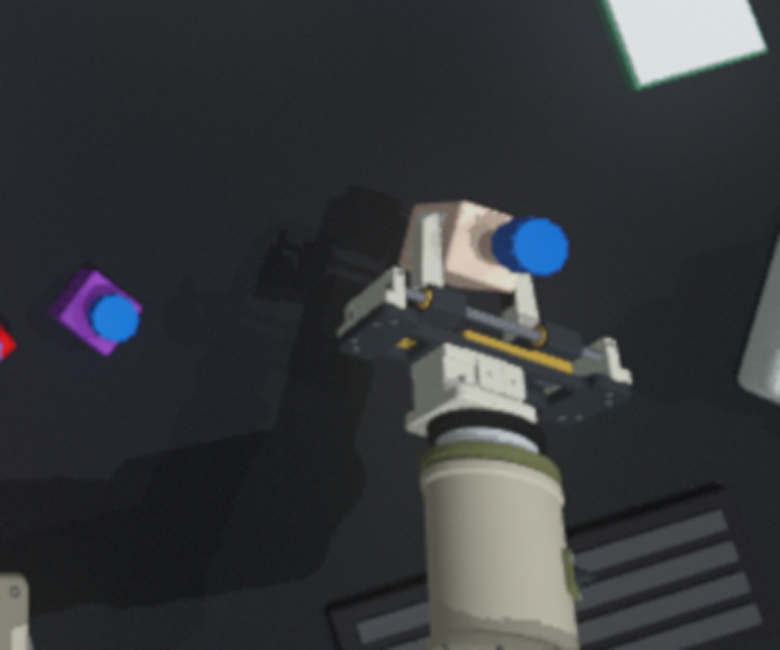

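The bottle is up in the air. I'll check how it leans by triangulating the cap.

Run:
```python
from h import *
t=cam("top"); s=cam("scene")
f=lambda x,y:(340+(x+.5)/2.6-.5,150+(y+.5)/2.6-.5)
g=lambda x,y:((x+.5)/2.3-.5,(y+.5)/2.3-.5)
for d,n in ((t,"t"),(s,"s")):
    for c,st,m in blobs(d,"blue",120): print(n,c,st[4])
p0,R,_=pose(); z=R.as_matrix()[:,2]; gp=p0-.019*z
cap=tri(t,f(530,246),s,g(214,305)); print("cap",cap.round(4),"grasp",gp.round(4))
v=cap-gp; print(v.round(4),np.linalg.norm(v),"lean",np.degrees(np.arctan2(np.hypot(*v[:2]),v[2])))
print("in tool axes",R.inv().apply(v).round(4), "expected axis dir tool (for tilt-30 pick): ",)
```

```text
t [71.8 82.7] 831
t [504.4 104.4] 616
t [318.1  90.1] 294
t [198.1 131.1] 268
t [250.  164.2] 4843
t [545.4 243.8] 534
t [383.5 272. ] 291
t [331.1 283.7] 244
s [275.2 120.6] 295
s [ 90.7 131.4] 420
s [229.9 137.1] 317
s [378.1 198.5] 4403
s [601.  237.7] 824
s [452.  242.9] 323
s [331.9 275. ] 420
s [ 91.5 383. ] 876
cap [ 0.4363 -0.443   0.289 ] grasp [ 0.4336 -0.4437  0.2174]
[0.0027 0.0008 0.0716] 0.07165748247281764 lean 2.2826997840308945
in tool axes [ 0.0631 -0.0014 -0.0339] expected axis dir tool (for tilt-30 pick):
```

Lean is about 2°, which is good. The underside is near z 0.159. Lowering 145 mm, then finely.

Emit:
apply_moves:
  rows: [0,0,0,-25,0,14.4,0,0,0,0,-25,0,14.4,0,0,0,0,-25,0,14.4,0,0,0,0,-25,0,14.4,0,0,0,0,-20,0,11.5,0,0,0,0,0,0,0,0,0,0,0,0,0,0,0]

```text
time_s: 23.1
eef_pos: [0.4497, -0.4475, 0.0681]
eef_rot: [0.857, -0.129, 0.493, 0.073]
contact_force: [-0.1, -0.2, -1.4]
gripper_width: 0.0577
```

Run:
```python
from h import *
go([.45,-.45,.06],tl(-18,60))
s=cam("scene"); crop(s,0,0,340,250,2.3,"s9.png")
t=cam("top"); crop(t,340,150,640,400,2.6,"t9.png")
for d,n in ((t,"t"),(s,"s")):
    for c,st,m in blobs(d,"blue",120): print(n,c,st[4])
```

```text
at [ 0.4497 -0.4475  0.0681] yaw -17.3 tilt(z) [ 0.827 -0.253 -0.502] q [-1.33  0.05  2.29  1.5   0.84 -0.59] w 0.0577 t 23.10 F [-0.1 -0.2 -1.4]
shift mm in tool [-6.5  2.3  4.9] turn deg [-0.85  0.15  0.36]
t [71.8 82.7] 831
t [504.4 104.5] 615
t [318.1  90.2] 293
t [198.1 131.1] 268
t [250.  164.2] 4835
t [508.7 242.8] 357
t [383.5 272. ] 291
t [331.1 283.7] 243
s [275.1 120.6] 295
s [229.8 137.1] 316
s [378.1 198.5] 4403
s [112.6 172.5] 333
s [601.1 237.7] 819
s [452.1 242.8] 325
s [331.9 275.1] 422
s [ 91.6 383. ] 871
```

View pics/s9.png

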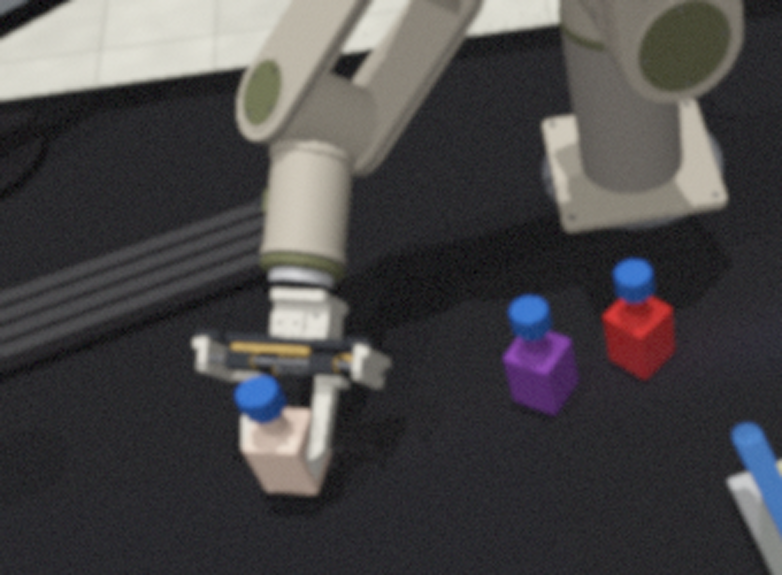

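Emit:
apply_moves:
  rows: [0,0,0,-8.7,0,5,0,0,0,0,0,0,0,0,0,0,0,0,0,0,0]

```text
time_s: 23.45
eef_pos: [0.4493, -0.449, 0.0604]
eef_rot: [0.856, -0.129, 0.495, 0.076]
contact_force: [0.3, 1.0, -2.2]
gripper_width: 0.058
```

Emit:
apply_moves:
  rows: [0,0,0,-2.6,0,1.5,0,0,0,0,-1.7,0,1,0,0,0,0,0,0,0,0,0,0,0,0,0,0,0]

```text
time_s: 23.78
eef_pos: [0.4488, -0.4479, 0.0534]
eef_rot: [0.856, -0.13, 0.494, 0.075]
contact_force: [-0.3, 0.0, -2.7]
gripper_width: 0.0578
```

Emit:
apply_moves:
  rows: [0,0,0,-2.6,0,1.5,0,0,0,0,0,0,0,0,0,0,0,0,0,0,0]

```text
time_s: 24.03
eef_pos: [0.4487, -0.4477, 0.05]
eef_rot: [0.856, -0.13, 0.494, 0.075]
contact_force: [0.1, -0.2, -2.7]
gripper_width: 0.0578
```

Emit:
apply_moves:
  rows: [0,0,0,-1.7,0,1,0,0,0,0,0,0,0,0,0,0,0,0,0,0,0]

```text
time_s: 24.28
eef_pos: [0.4488, -0.4478, 0.0481]
eef_rot: [0.856, -0.13, 0.494, 0.075]
contact_force: [0.0, 0.4, -2.7]
gripper_width: 0.0581
```

Emit:
apply_moves:
  rows: [0,0,0,-1.7,0,1,0,0,0,0,0,0,0,0,0,0,0,0,0,0,0]

```text
time_s: 24.53
eef_pos: [0.4488, -0.4478, 0.0462]
eef_rot: [0.856, -0.13, 0.494, 0.075]
contact_force: [0.5, -0.5, -3.0]
gripper_width: 0.0579
```

Emit:
apply_moves:
  rows: [0,0,0,-1.7,0,1,0,0,0,0,0,0,0,0,0,0,0,0,0,0,0]

```text
time_s: 24.78
eef_pos: [0.4488, -0.4478, 0.0442]
eef_rot: [0.856, -0.13, 0.494, 0.075]
contact_force: [0.0, -0.4, -1.8]
gripper_width: 0.0578
```

Emit:
apply_moves:
  rows: [0,0,0,-1.7,0,1,0,0,0,0,0,0,0,0,0,0,0,0,0,0,0]

```text
time_s: 25.03
eef_pos: [0.4489, -0.448, 0.0424]
eef_rot: [0.856, -0.13, 0.494, 0.075]
contact_force: [-0.5, 0.1, -1.8]
gripper_width: 0.058
```

Emit:
apply_moves:
  rows: [0,0,0,-1.3,0,0.7,0,0,0,0,0,0,0,0,0,0,0,0,0,0,0]

```text
time_s: 25.28
eef_pos: [0.4494, -0.4485, 0.0424]
eef_rot: [0.856, -0.129, 0.495, 0.075]
contact_force: [0.6, 1.6, 5.4]
gripper_width: 0.0578
```

Run:
```python
from h import *
s=cam("scene"); crop(s,60,130,200,240,5,"s10.png")
t=cam("top"); crop(t,440,180,580,300,5,"t10.png")
B={}
for d,n in ((t,"t"),(s,"s")):
    for c,st,m in blobs(d,"blue",120):
        if (n=="t" and 470<c[0]<570 and c[1]>150) or (n=="s" and 60<c[0]<160 and c[1]<300): B[n]=c; print(n,c,st)
p0,R,_=pose(); gp=p0-.019*R.as_matrix()[:,2]
print(tri(t,B["t"],s,B["s"]).round(4),gp.round(4),env.observe()["contact_force"])
```

```text
t [502.3 242.9] [491 234  23  19 331]
s [115.9 179.1] [105 170  23  19 316]
[ 0.4384 -0.4456  0.1306] [ 0.4337 -0.4437  0.0519] [1.15579006 1.95319958 5.22217739]
```

View pics/s10.png

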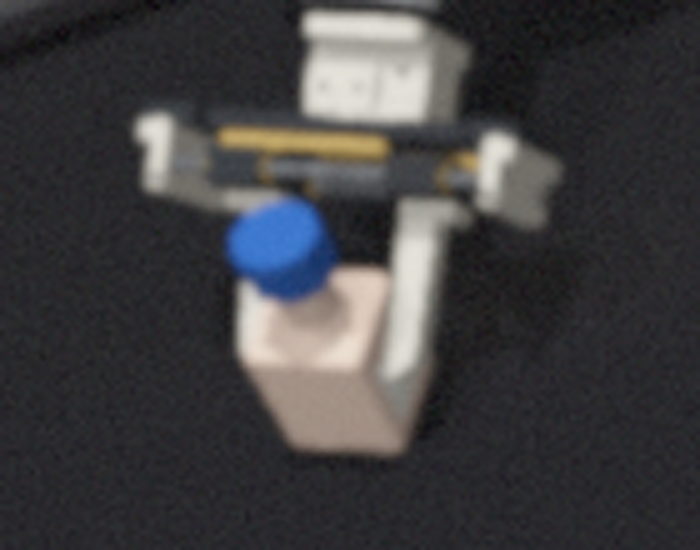

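Floor contact at +5 N, with the cap 0.131 up over the grasp point, so the bottle is upright. Releasing and backing off.

Emit:
apply_moves:
  rows: [0,0,0,0,0,0,0.75,0,0,0,0,0,0,0.9,0,0,0,0,0,0,1,0,0,0,0,0,0,1,0,0,0,0,0,0,1,0,0,0,0,0,-15,1,0,0,0,0,0,-30,1,0,0,0,0,0,-35,1,0,0,0,0,0,-35,1,0,0,0,0,0,-35,1]

```text
time_s: 26.22
eef_pos: [0.3238, -0.4081, 0.1159]
eef_rot: [0.857, -0.13, 0.494, 0.074]
contact_force: [-0.5, -0.3, 0.5]
gripper_width: 0.0929
```

Run:
```python
from h import *
go([.4384,-.4456,.22],tl(-18,0))
s=cam("scene"); crop(s,0,0,340,250,2.3,"s11.png")
t=cam("top"); crop(t,440,180,580,300,5,"t11.png")
B={}
for d,n in ((t,"t"),(s,"s")):
    for c,st,m in blobs(d,"blue",120):
        if (n=="t" and 470<c[0]<570 and c[1]>150) or (n=="s" and 60<c[0]<160 and c[1]<300): B[n]=c; print(n,c,st)
print(tri(t,B["t"],s,B["s"]).round(4))
```

```text
at [ 0.3238 -0.4081  0.1159] yaw -17.3 tilt(z) [ 0.827 -0.255 -0.502] q [-1.7  -0.31  2.48  1.2   1.15 -0.47] w 0.0929 t 26.22 F [-0.5 -0.3  0.5]
shift mm in tool [150.5   1.8  52. ] turn deg [ -0.5  -59.87   0.71]
t [502.4 243. ] [491 234  23  20 344]
s [115.5 178.8] [105 169  23  21 354]
[ 0.4381 -0.446   0.1314]
```

View pics/s11.png

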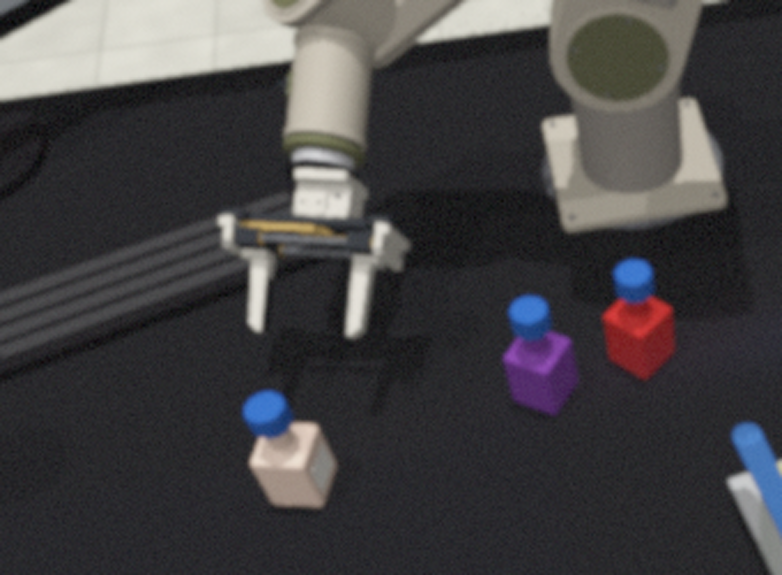

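View pics/t11.png

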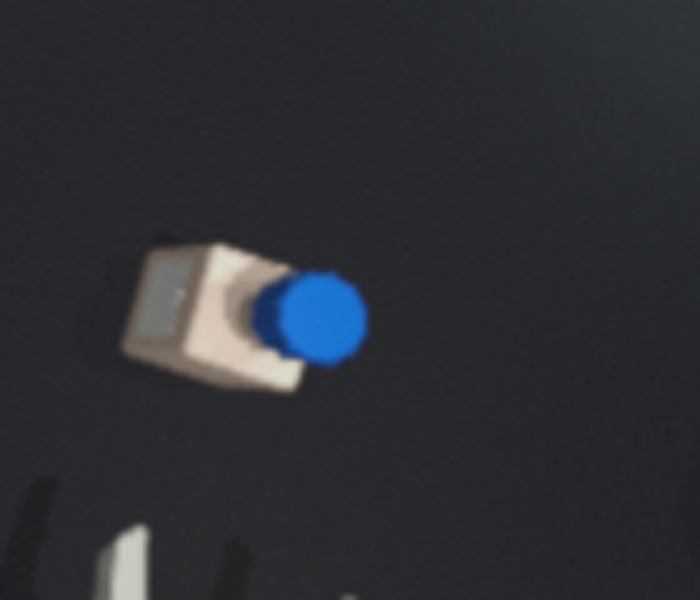

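The bottle stands free and upright with its cap at (0.438,-0.446,0.131). I'll raise, bring the tool vertical and go above it.

Emit:
apply_moves:
  rows: [0,0,0,33,0,-19,1,0,0,0,33,0,-19,1,0,0,0,33,0,-19,1,0,-6.7,0,0,0,0,1,0,-6.7,0,0,0,0,1,0,-6.7,0,0,0,0,1,0,-6.7,0,0,0,0,1,0,-6.7,0,0,0,0,1,0,-6.7,0,0,0,0,1,0,-6.6,0,0,0,0,1]

```text
time_s: 27.15
eef_pos: [0.3265, -0.41, 0.2311]
eef_rot: [0.983, -0.148, 0.111, 0.018]
contact_force: [-0.7, 1.1, -0.2]
gripper_width: 0.093
```

Emit:
apply_moves:
  rows: [0,-6.6,0,0,0,0,1,0,-6.6,0,0,0,0,1,0,0,-7,0,0,0,1,0,0,-7,0,0,0,1,0,0,-7,0,0,0,1,0,0,-7,0,0,0,1,0,0,-7,0,0,0,1,0,0,-7,0,0,0,1,0,0,-7,0,0,0,1,0,0,-7,0,0,0,1]

```text
time_s: 27.98
eef_pos: [0.3262, -0.4088, 0.2288]
eef_rot: [0.942, 0.336, 0.0, -0.001]
contact_force: [0.2, 0.5, -0.5]
gripper_width: 0.0927
```

Emit:
apply_moves:
  rows: [0,0,-7,0,0,0,1,0,0,-7,0,0,0,1,0,0,-7,0,0,0,1,0,0,-7,0,0,0,1,0,0,-6,0,0,0,1,0,0,0,0,0,0,1]

```text
time_s: 28.48
eef_pos: [0.3261, -0.4088, 0.2289]
eef_rot: [0.803, 0.596, 0.0, -0.001]
contact_force: [0.5, 0.9, -0.1]
gripper_width: 0.0932
```

Run:
```python
from h import *
t=cam("top"); s=cam("scene")
f=lambda x,y:(440+(x+.5)/5-.5,180+(y+.5)/5-.5)
print("cap disc",onz(t,*f(323,319),.142).round(4))
B={}
for d,n in ((t,"t"),(s,"s")):
    for c,st,m in blobs(d,"blue",120):
        if (n=="t" and 470<c[0]<570 and c[1]>150) or (n=="s" and 60<c[0]<160 and c[1]<300): B[n]=c
print(B); print(tri(t,B["t"],s,B["s"]).round(4))
go([.4385,-.446,.20],down(72.7))
w=cam("wrist"); cv2.imwrite("pics/w12.png",w["img"][:,:,::-1])
for c,st,m in blobs(w,"blue",300): print(c,st,onz(w,*c,.137).round(4))
```

```text
cap disc [ 0.4373 -0.4441  0.142 ]
{'t': array([502.3, 243. ]), 's': array([115.6, 179.2])}
[ 0.4381 -0.4463  0.13  ]
at [ 0.3257 -0.409   0.2293] yaw 72.7 tilt(z) [-0.001  0.002 -1.   ] q [-1.   -0.08  1.68  0.    1.54 -0.69] w 0.0928 t 28.58 F [-0.8  0.2  0.1]
shift mm in tool [ -1.7 118.7  29.1] turn deg [-0.07 -0.08 -0.05]
[447.6 207.8] [ 423  186   55   49 1178] [ 0.4358 -0.4417  0.137 ]
```

View pics/w12.png

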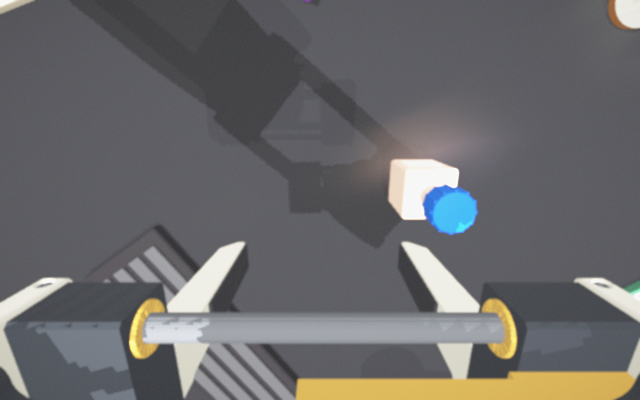

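The wrist view shows the bottle square to the tool with its cap at (450,208), about 117 mm along tool y. Moving over, then down.

Emit:
apply_moves:
  rows: [0,0,0,0,39,0,1,0,0,0,0,39,0,1,0,0,0,0,39,0,1,0,0,0,0,0,40,1,0,0,0,0,0,40,1,0,0,0,0,0,25,1,0,0,0,0,0,13,1,0,0,0,0,0,0,1]

```text
time_s: 29.3
eef_pos: [0.4351, -0.4418, 0.1076]
eef_rot: [0.805, 0.593, -0.0, -0.004]
contact_force: [0.4, -0.2, -0.7]
gripper_width: 0.0929
```

Run:
```python
from h import *
go([.437,-.4445,.111],down(72.7))
w=cam("wrist"); cv2.imwrite("pics/w13.png",w["img"][:,:,::-1])
```

```text
at [ 0.4351 -0.4418  0.1076] yaw 72.7 tilt(z) [-0.005  0.006 -1.   ] q [-0.88  0.27  1.54 -0.    1.34 -0.57] w 0.0929 t 29.30 F [ 0.4 -0.2 -0.7]
shift mm in tool [-2.   2.6 -3.4] turn deg [-0.39 -0.24 -0.01]
```

View pics/w13.png

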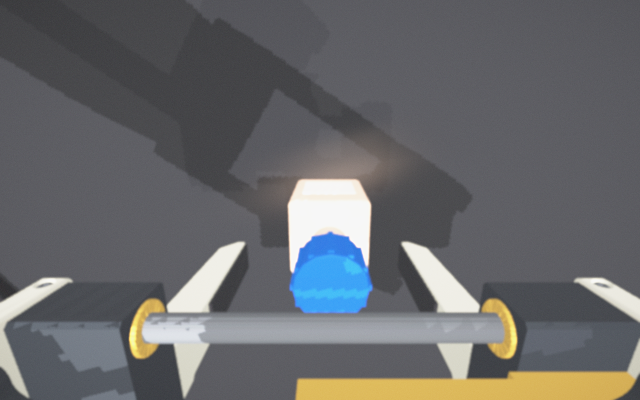

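The cap is between the fingers at (331,272). Closing with a small trim, then lifting.

Emit:
apply_moves:
  rows: [0,0,0,-1,2,0,1,0,0,0,0,0,0,0,0,0,0,0,0,0,0,0,0,0,0,0,0,0,0,0,0,0,0,0,0,0,0,0,0,0,0,0,0,0,0,0,0,0,0,0,0,0,0,0,0,0,0,0,0,0,0,0,0]

```text
time_s: 30.1
eef_pos: [0.4382, -0.4456, 0.1121]
eef_rot: [0.805, 0.593, -0.0, -0.0]
contact_force: [0.3, -0.2, 0.2]
gripper_width: 0.044
```

Run:
```python
from h import *
p0,R,s=pose(); go([.44,-.16,p0[2]+.009],down(98.6))
R=down(72.7); t=rk(-.130,0,p0[2]+.009); print(t)
mid=np.array([.45,-.16,p0[2]+.009]); print(R.inv().apply(t-p0)*1e3)
```

```text
at [ 0.4382 -0.4456  0.1121] yaw 72.8 tilt(z) [-0.001  0.    -1.   ] q [-0.88  0.27  1.53 -0.    1.34 -0.57] w 0.0440 t 30.10 F [ 0.3 -0.2  0.2]
shift mm in tool [273.4 -82.9  -8.9] turn deg [-5.000e-02 -2.000e-02 -2.583e+01]
[0.46945976 0.13187304 0.12111861]
[ 560.68240882 -141.91169768   -9.        ]
```

Emit:
apply_moves:
  rows: [0,0,0,0,0,0,0,0,0,0,0,0,0,0,0,0,0,0,0,0,0,0,0,0,0,0,-9,0,0,0,0,0,0,0,0,0,0,0,0,0,0,0]

```text
time_s: 30.6
eef_pos: [0.4386, -0.4461, 0.122]
eef_rot: [0.805, 0.593, -0.0, 0.0]
contact_force: [0.8, 0.2, -3.0]
gripper_width: 0.0395
```

Emit:
apply_moves:
  rows: [0,0,0,30,0,0,0,0,0,0,30,0,0,0,0,0,0,30,0,0,0,0,0,0,30,0,0,0,0,0,0,30,0,0,0,0,0,0,30,0,0,0,0,0,0,30,0,0,0,0,0,0,30,0,0,0,0,0,0,30,0,0,0,0,0,0,30,0,0,0]

```text
time_s: 31.43
eef_pos: [0.5272, -0.1577, 0.1212]
eef_rot: [0.805, 0.593, -0.0, -0.0]
contact_force: [0.3, -0.2, -1.9]
gripper_width: 0.0398
```

Emit:
apply_moves:
  rows: [0,0,0,26,-14,0,0,0,0,0,26,-14,0,0,0,0,0,26,-14,0,0,0,0,0,26,-14,0,0,0,0,0,26,-14,0,0,0,0,0,26,-14,0,0,0,0,0,26,-14,0,0,0,0,0,26,-14,0,0,0,0,0,26,-14,0,0,0,0,0,26,-14,0,0]

```text
time_s: 32.27
eef_pos: [0.4698, 0.132, 0.1214]
eef_rot: [0.805, 0.593, -0.0, -0.0]
contact_force: [0.2, -0.2, -1.7]
gripper_width: 0.0395
```

Emit:
apply_moves:
  rows: [0,0,-6.5,0,0,0,0,0,0,-6.5,0,0,0,0,0,0,-6.5,0,0,0,0,0,0,-6.4,0,0,0,0,0,0,0,0,0,0,0,0,0,0,0,0,0,0]

```text
time_s: 32.77
eef_pos: [0.4703, 0.1306, 0.1213]
eef_rot: [0.653, 0.757, -0.0, -0.0]
contact_force: [-0.4, -0.2, -2.4]
gripper_width: 0.0394
```

Run:
```python
from h import *
go(rk(-.130,0,.121),down(98.6))
w=cam("wrist"); cv2.imwrite("pics/w14.png",w["img"][:,:,::-1])
s=cam("scene"); crop(s,170,90,510,330,2.35,"s14.png")
```

```text
at [0.4703 0.1306 0.1213] yaw 98.5 tilt(z) [-0.001  0.    -1.   ] q [ 0.17 -0.11  1.91  0.    1.34  0.02] w 0.0394 t 32.77 F [-0.4 -0.2 -2.4]
shift mm in tool [ 1.4 -0.6  0.3] turn deg [-0.04 -0.02 -0.12]
```

View pics/w14.png

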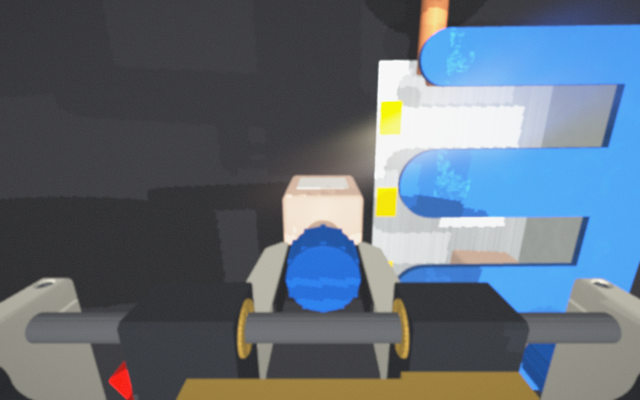

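View pics/s14.png

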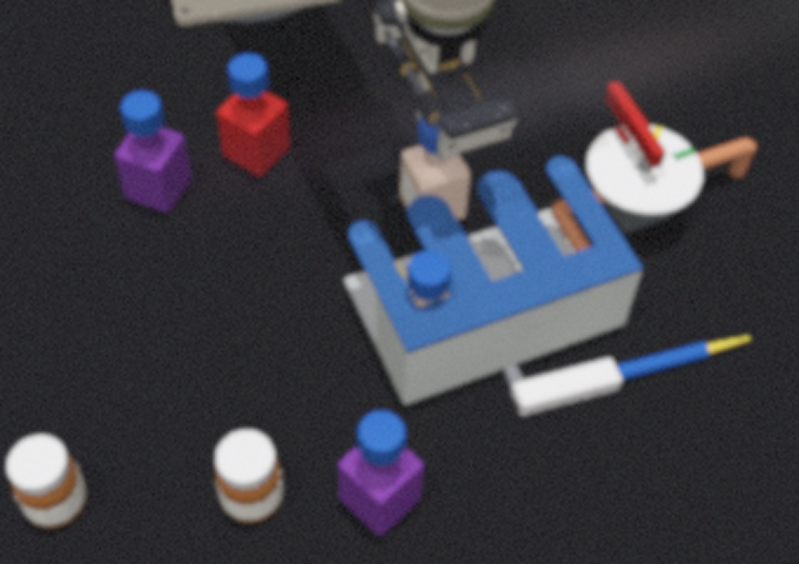

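The bottle is square in front of lane 2 with its underside about 9 mm up. Sliding in.

Emit:
apply_moves:
  rows: [0,0,0,1.2,15,0,0,0,0,0,0,15,0,0,0,0,0,0,15,0,0,0,0,0,0,15,0,0,0,0,0,0,15,0,0,0,0,0,0,15,0,0,0,0,0,0,15,0,0,0,0,0,0,15,0,0]

```text
time_s: 33.53
eef_pos: [0.5895, 0.1498, 0.121]
eef_rot: [0.653, 0.758, -0.0, -0.0]
contact_force: [0.3, -0.1, -1.9]
gripper_width: 0.0398
```

Emit:
apply_moves:
  rows: [0,0,0,0,15,0,0,0,0,0,0,12,0,0,0,0,0,0,6,0,0,0,0,0,0,2,3.5,0,0,0,0,0,2,2,0,0,0,0,0,0,0,0]

```text
time_s: 34.03
eef_pos: [0.6252, 0.1554, 0.116]
eef_rot: [0.652, 0.758, -0.0, -0.0]
contact_force: [-0.5, -1.1, 2.7]
gripper_width: 0.0394
```

Emit:
apply_moves:
  rows: [0,0,0,0,2,0,0,0,0,0,0,2,0,0,0,0,0,0,0,0,0,0,0,0,0,0,0,0]

```text
time_s: 34.37
eef_pos: [0.6292, 0.1561, 0.116]
eef_rot: [0.652, 0.759, -0.0, -0.0]
contact_force: [-4.1, -1.7, 4.7]
gripper_width: 0.0393
```

Run:
```python
from h import *
go(rk(.032,0,.118),down(98.6))
```

```text
at [0.6292 0.1561 0.116 ] yaw 98.7 tilt(z) [-0.001  0.    -1.   ] q [0.16 0.32 1.45 0.   1.36 0.01] w 0.0393 t 34.37 F [-4.1 -1.7  4.7]
shift mm in tool [-0.1  0.4 -2. ] turn deg [-0.04 -0.02  0.07]
```

Emit:
apply_moves:
  rows: [0,0,0,0,2,-0.5,0,0,0,0,0,0,0,0,0,0,0,0,0,0,0]

```text
time_s: 34.62
eef_pos: [0.6296, 0.1562, 0.1161]
eef_rot: [0.652, 0.759, -0.002, -0.002]
contact_force: [-11.7, -3.0, 8.5]
gripper_width: 0.0399
```

Home: it stopped at x≈32 with the force up to 12 N. Release, lift and look.

Emit:
apply_moves:
  rows: [0,0,0,0,-2,0,0.7,0,0,0,0,0,0,0.8,0,0,0,0,0,0,0.8,0,0,0,0,0,-10,0.8,0,0,0,0,0,-30,1,0,0,0,0,0,-40,1,0,0,0,0,0,-40,1,0,0,0,0,-40,-10,1,0,0,0,0,-40,0,1,0,0,0,0,-40,0,1]

```text
time_s: 35.45
eef_pos: [0.5112, 0.138, 0.2486]
eef_rot: [0.652, 0.759, 0.001, 0.001]
contact_force: [-1.6, 0.2, 0.5]
gripper_width: 0.0926
```

Run:
```python
from h import *
w=cam("wrist"); cv2.imwrite("pics/w15.png",w["img"][:,:,::-1])
s=cam("scene"); crop(s,290,130,510,290,3.5,"s15.png"); lever(s)
hub=np.array([.516,.3562,.2]); go(hub,down(98.6))
for c,st,m in blobs(w,"blue",500): print(c,st)
```

```text
lever centroid [-0.0233 -0.0102] phi deg -15.1
at [0.5052 0.1374 0.2454] yaw 98.7 tilt(z) [-0.005 -0.    -1.   ] q [ 0.17 -0.08  1.66  0.    1.57  0.02] w 0.0928 t 35.55 F [ 0.9  0.5 -0.6]
shift mm in tool [214.7  44.   45.3] turn deg [-0.26 -0.02  0.11]
[428.8 156.5] [  329    25   200   267 22205]
[372.6 286.6] [ 335  274   78   25 1725]
```

View pics/w15.png

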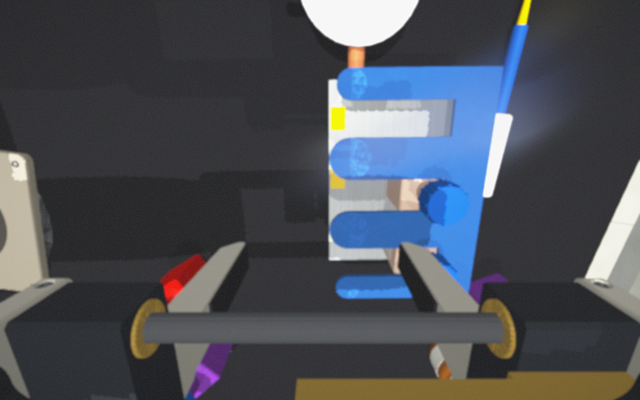

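View pics/s15.png

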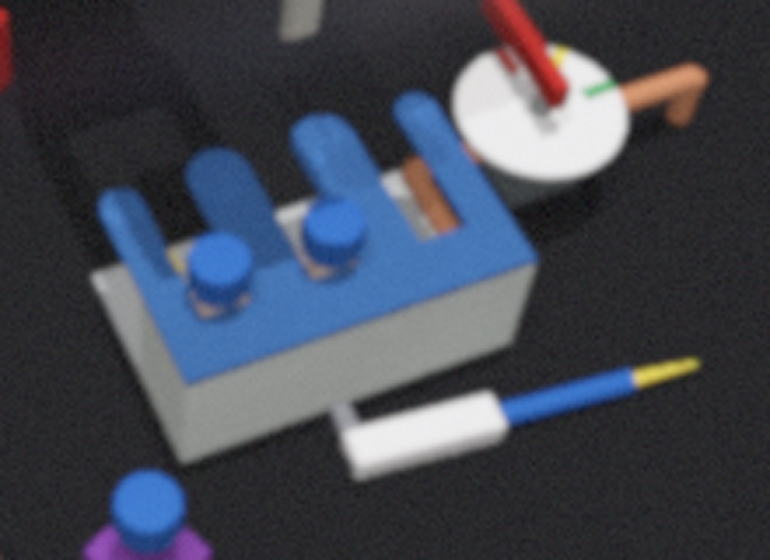

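Both bottles stand in lanes 1 and 2 with their caps at the slot ends. I'll check numerically and head for the valve.

Run:
```python
from h import *
s=cam("scene")
g=lambda x,y:(290+(x+.5)/3.5-.5,130+(y+.5)/3.5-.5)
def inr(p): 
    d=p[:2]-O; c,s_=np.cos(TH),np.sin(TH); return (np.array([c*d[0]+s_*d[1],-s_*d[0]+c*d[1]])*1e3).round(1)
for p in ((220,260),(335,223)): print("cap top",inr(onz(s,*g(*p),.144)))
ps=np.pi+.15; go([.516+.07*np.cos(ps),.3562+.07*np.sin(ps),.24],down(188.6))
```

```text
cap top [ 32.  -81.2]
cap top [32.7 -0. ]
at [0.5083 0.1377 0.2466] yaw 98.7 tilt(z) [-0.001  0.    -1.   ] q [ 0.17 -0.08  1.65  0.    1.57  0.02] w 0.0929 t 35.60 F [-0.3  0.5  0.4]
shift mm in tool [214.9 -29.4   6.7] turn deg [-1.000e-02 -5.000e-02 -8.991e+01]
```

Emit:
apply_moves:
  rows: [0,0,0,36,-5,0,0.6,0,0,0,36,-5,0,0.6,0,0,0,36,-5,0,0.6,0,0,0,36,-5,0,0.6,0,0,0,36,-5,0,0.6,0,0,-7,35,-4,0,0.6,0,0,-7,0,0,0,0.6,0,0,-7,0,0,0,0.6,0,0,-7,0,0,0,0.6,0,0,-7,0,0,0,0.6]

```text
time_s: 36.43
eef_pos: [0.4509, 0.3473, 0.2472]
eef_rot: [0.39, 0.921, 0.001, 0.0]
contact_force: [-0.0, -0.8, 0.4]
gripper_width: 0.0555
```

Emit:
apply_moves:
  rows: [0,0,-7,0,0,0,0.6,0,0,-7,0,0,0,0.6,0,0,-7,0,0,0,0.6,0,0,-7,0,0,0,0.6,0,0,-7,0,0,0,0.6,0,0,-7,0,0,0,0.6,0,0,-7,0,0,0,0.6,0,0,-6,0,0,0,0.6,0,0,0,0,0,0,0.6]

```text
time_s: 37.18
eef_pos: [0.451, 0.3468, 0.2472]
eef_rot: [-0.078, 0.997, 0.001, 0.0]
contact_force: [-0.3, -0.5, 0.9]
gripper_width: 0.0558
```

Run:
```python
from h import *
ps=np.pi+.15; go([.516+.07*np.cos(ps),.3562+.07*np.sin(ps),.096],down(188.6))
w=cam("wrist"); cv2.imwrite("pics/w16.png",w["img"][:,:,::-1])
```

```text
at [0.451  0.3468 0.2472] yaw -171.0 tilt(z) [ 0.001  0.001 -1.   ] q [ 0.57  0.03  1.54  0.    1.57 -1.16] w 0.0558 t 37.18 F [-0.3 -0.5  0.9]
shift mm in tool [  4.5  -0.6 151.2] turn deg [0.06 0.05 0.35]
```

View pics/w16.png

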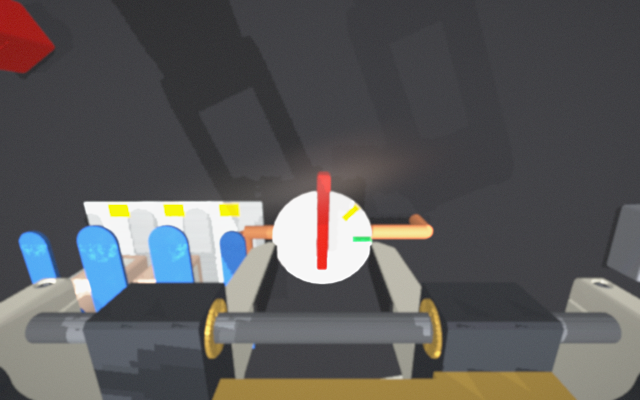

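The lever covers the red mark and lines up with the jaws. Descend and grip.

Emit:
apply_moves:
  rows: [0,0,0,4,-1,30,0.6,0,0,0,0,0,40,0.6,0,0,0,0,0,40,0.6,0,0,0,0,0,30,0.6,0,0,0,0,0,10,0.6,0,0,0,0,0,0,0,0,0,0,0,0,0,0,0,0,0,0,0,0,0,0,0,0,0,0,0,0,0,0,0,0,0,0,0]

```text
time_s: 38.07
eef_pos: [0.4473, 0.3455, 0.0989]
eef_rot: [-0.075, 0.997, 0.001, 0.001]
contact_force: [0.4, -0.7, -0.0]
gripper_width: 0.0273
```

Emit:
apply_moves:
  rows: [0,0,0,0,0,0,0,0,0,0,0,0,0,0]

```text
time_s: 38.23
eef_pos: [0.4463, 0.345, 0.0975]
eef_rot: [-0.076, 0.997, 0.001, 0.0]
contact_force: [-0.2, 1.8, 2.4]
gripper_width: 0.0138
```

Run:
```python
from h import *
ps=np.pi+.15; go([.516+.07*np.cos(ps),.3562+.07*np.sin(ps),.096],down(188.6))
```

```text
at [0.4463 0.345  0.0975] yaw -171.3 tilt(z) [ 0.001  0.001 -1.   ] q [ 0.57  0.12  1.72  0.    1.29 -1.16] w 0.0138 t 38.23 F [-0.2  1.8  2.4]
shift mm in tool [-0.6  0.6  1.5] turn deg [0.07 0.05 0.06]
```

Emit:
apply_moves:
  rows: [0,0,6.4,-0.4,7.9,0,0,0,0,6.4,-0.4,7.9,0,0,0,0,6.4,-0.4,7.9,0,0,0,0,6.4,-0.4,7.9,0,0,0,0,6.4,-0.4,7.9,0,0,0,0,6.4,-0.4,7.9,0,0,0,0,6.6,-0.4,8.1,0,0,0,0,0,0,0,0,0,0,0,0,0,0,0,0]

```text
time_s: 38.98
eef_pos: [0.4591, 0.3976, 0.0974]
eef_rot: [0.31, 0.951, 0.001, 0.0]
contact_force: [-0.2, -1.1, 6.1]
gripper_width: 0.0138
```

Run:
```python
from h import *
ps=np.pi*.75+.15; go([.516+.07*np.cos(ps),.3562+.07*np.sin(ps),.096],down(143.6))
w=cam("wrist"); cv2.imwrite("pics/w17.png",w["img"][:,:,::-1])
```

```text
at [0.4591 0.3976 0.0974] yaw 143.9 tilt(z) [ 0.001  0.001 -1.   ] q [ 0.63  0.24  1.6   0.    1.31 -0.31] w 0.0138 t 38.98 F [-0.2 -1.1  6.1]
shift mm in tool [-0.4  0.4  1.4] turn deg [ 0.07 -0.    0.28]
```

View pics/w17.png

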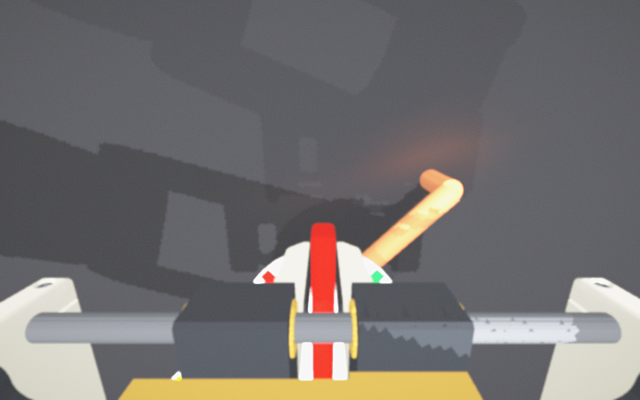

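The lever sits exactly between the red (268,278) and green (377,278) marks. Release, lift and retreat toward the robot.

Emit:
apply_moves:
  rows: [0,0,0,0,0,0,0.5,0,0,0,0,0,0,0.5,0,0,0,0,0,0,0.5,0,0,0,0,0,0,0.5,0,0,0,0,0,-20,0.5,0,0,0,0,0,-40,0.6,0,0,0,0,0,-40,0.6,0,0,0,0,0,-30,0.6,0,0,0,35,-20,0,0.6,0,0,0,35,-20,0,0.6]

```text
time_s: 39.87
eef_pos: [0.3801, 0.4071, 0.2295]
eef_rot: [0.313, 0.95, 0.002, 0.001]
contact_force: [-0.6, 0.5, -0.3]
gripper_width: 0.0557
```

Emit:
apply_moves:
  rows: [0,0,0,25,-20,0,0.6,0,0,0,0,0,0,0.6,0,0,0,0,0,0,0.6,0,0,0,0,0,0,0.6,0,0,0,0,0,0,0.6]

```text
time_s: 40.28
eef_pos: [0.3473, 0.4051, 0.2265]
eef_rot: [0.312, 0.95, 0.0, -0.0]
contact_force: [0.2, -0.0, 0.3]
gripper_width: 0.0557
```

Run:
```python
from h import *
s=cam("scene"); t=cam("top")
crop(s,170,90,510,330,2.35,"s18.png"); crop(t,100,60,450,310,2.28,"t18.png"); lever(t); lever(s)
def inr(p): 
    d=p[:2]-O; c,s_=np.cos(TH),np.sin(TH); return (np.array([c*d[0]+s_*d[1],-s_*d[0]+c*d[1]])*1e3).round(1)
go([.4,.3,.2],down(143))
```

```text
lever centroid [-0.0342  0.0208] phi deg 39.9
lever centroid [-0.0307  0.022 ] phi deg 44.2
at [0.3474 0.405  0.2263] yaw 143.6 tilt(z) [-0.001  0.    -1.   ] q [ 0.77 -0.05  1.66  0.    1.53 -0.17] w 0.0556 t 40.38 F [ 0.2 -0.6  0.1]
shift mm in tool [-104.6  -53.3   26.3] turn deg [-0.02 -0.03  0.62]
```

View pics/s18.png

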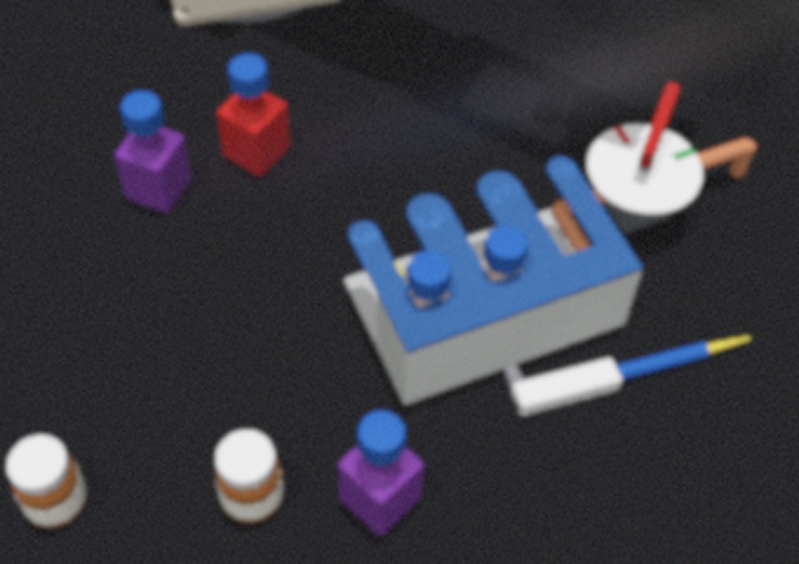

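View pics/t18.png

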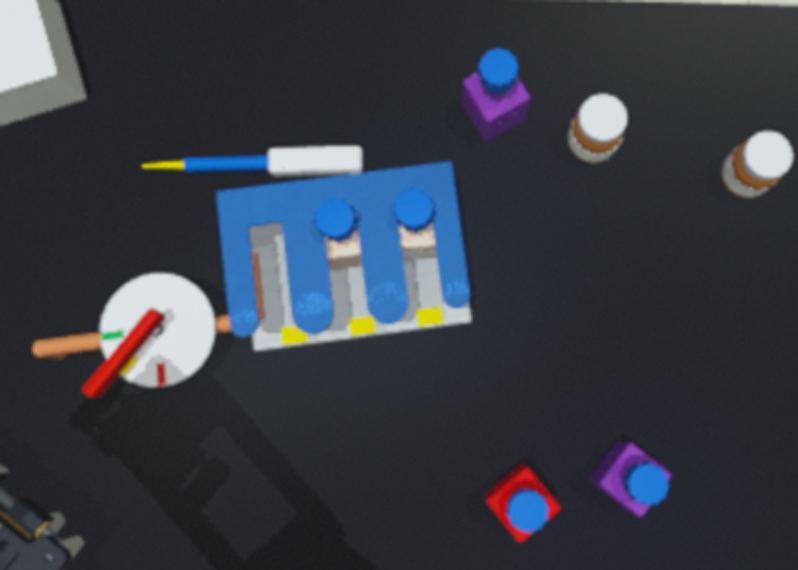

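Both bottles are home, the lever is over the yellow mark, and the jars and pipette haven't moved. No third pale bottle shows in any view. Handing in.

```bash
python3 -c "
from workcell import env
print(env.job_done())"
```

```text
the job is handed in; nothing more can be done
None
```

I shut the valve, put both bottles that were present into the rack, opened the valve to half, and handed the job in after about 40 s. No verdict was reported. No third pale bottle appeared in any camera view.

- **Bottles:** the standing one went into lane 1. I picked up the fallen one, stood it upright on the open bench and slid it into lane 2. Each was pushed until it stopped against the slot end, with the wrist force at 10–12 N.
- **Bottle position:** the caps measured at rack x ≈ 32 mm and y ≈ -81 and 0 mm. They looked upright in the last views.
- **Valve shut:** the angle from the grip was about 0.3°, while hand-picked lever ends in two views gave 1.6° and 3.2°. My automatic colour reading gave -4° and -17°, which I put down to the red mark merging with the lever, so I disregarded it.
- **Valve half open:** the grip gave about 45°, and two views gave 40° and 44°. The 40° is inside the 8° tolerance. The lever covers the yellow mark.
- **Bystanders:** the amber jars, the pipette and the purple and red look-alikes look unmoved. The gripper was clear of everything when I handed in.

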